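# Find and lift out the yellow wax bar

### The job

Slide the loose blue cover of the aluminium case fully aside onto the closed half of the case, find the yellow wax bar among the three pockets, and press its far end down into the trough so that its near end tips up. Then lift the bar out and lay it down gently (no dropping), flat and the same side up, in the middle of the cork pad and lengthwise along it. Leave the cover on the closed half, the other two wax bars lying in their pockets and the scraper, ice screw and belay device where they are, and do not knock the case's carrying handle.

Things in the scene. Friction and masses are not known exactly. Their poses are not given: they have to be found in the camera images.
- case: Fixed aluminium case, 144 (x) by 330 (y) by 66 mm high, from y -155 to +175. Origin on its underside, mid-depth; -x side faces the robot, z up. Half y>-8 is a flat closed deck at z 58. Half y<-8 has three pockets, centres y -120, -74, -28, each 40 wide, 6 mm walls between (tops z 58). Each holds a wax bar; which colour is where varies. A rim 5 thick, up to z 66, along both long sides (inside x +-67) and the +y end (y 170) guides the cover; the -y end has none.
- pocket_edge (a point): Case frame x -1.5, y -74, z 29.5 mm: middle pocket, on the edge where its floor ends. In each pocket the floor is a level shelf at z 29.5 from x -61 to this edge; beyond it, to x +61, lies one open trough shared by all three, floor at z 7. The walls between the pockets run from x -61 to x +5.
- bail: Fixed steel carrying handle, round bar 14 mm thick, same frame and origin as the case. Runs along y at x 34, z 178 mm over pockets and deck, on uprights at x 34, y -161 and +181. It blocks an upright gripper over the bars' far ends; one whose body leans back 33 to 45 degrees to the case's -x side, fingertips pointing forward and down, passes under it. Do not knock it (10 N at most).
- cover: Loose blue plate, 131 (x) by 144 (y) by 5 mm, about 160 g, sliding along the case's y between the rims. Origin: centre of its underside. At the start it hides the three pockets, its centre at case x 0, y -74, z 58 mm; slid fully aside its centre is at about y +95 (stop at +98). It carries the black rib.
- cover_rib (a point): Top centre of the black grip rib on the cover: 50 long (x), 14 wide (y), standing 24 mm above the plate. It lies at x -40, y 0, z +29 mm from the cover's origin.
- wax_yellow: Rigid bar of yellow ski wax, 110 (x) by 36 (y) by 26 mm, about 105 g, loose, hidden at first. Origin: centre of its underside; x along it, +x end = far end over the trough, z up. Lies level on its pocket's shelf, centre at case x -4.5 mm, top at z 55.5, 2.5 below the walls, 2 mm gap each side: no grip. Its middle is 3 mm on the near side of the shelf edge, so it tips easily.
- wax_mid (a point): Centre of the yellow wax bar, 13 mm above its underside. A light push (1 N) down on the bar's far end tips it over the shelf edge until that end stands on the trough floor, about 25 degrees from level. It stays tipped when let go; its near end then stands about 18 mm above the pocket walls, free to be gripped by its sides, 36 mm apart.
- wax_red: Red wax bar, like the yellow one and lying in the same way in another pocket; leave it lying there.
- wax_green: Green wax bar, like the yellow one and lying in the same way in another pocket; leave it lying there.
- pad: Brown cork pad fixed on the bench, 170 (x) by 90 (y) by 8 mm thick. Origin: centre of its underside; x along its length, z up. Which way round the wax bar lies along it does not matter.
- scraper: White plastic ski wax scraper lying flat, 60 by 150 by 5 mm, loose. Origin: centre of its underside. Bystander.
- ice_screw: Steel ice screw lying down, 170 mm long (x), with a 60 mm wide hanger plate, 25 mm high, loose. Origin: its underside, near its middle. Bystander.
- belay: Orange belay device, 69 by 45 by 30 mm with a steel wire loop that reaches 85 mm out in +x, loose. Origin: centre of the orange part's underside. Bystander.
Mind the look-alikes: they are no part of the job. Several things have the shape of the pad; the one meant has the colours described above. There is more than one size of the cover; the job needs the larger.

How it is judged:
By the outcome, as a careful person would: the job done as asked, in the order asked, and still so for the second after the job is handed in, with the robot touching nothing.
It also fails if it takes over 56 s, if anything falls off the work surface, if the arm or the gripper's body presses on something with over 40 N, if the wrist force passes 120 N, or if a joint passes its speed limit or range.

### The arm

A 6-joint arm with a two-finger parallel gripper is mounted at the origin on the work surface. World frame = base frame: x ahead of the robot, y to its left, z up, the work surface at z = 0. Lengths are in m, angles in rad, forces in N, time in s.
With the tool pointing down it reaches from about 0.375 to 0.9 m from the base axis. Payload 3.1 kg.
Tool frame: the origin (TCP) lies at the very end of the fingers, on their centre line; the grasp point (between the pads) lies robot.grasp_offset behind it (robot.grasp_offset is the distance from the TCP to the grasp point, in m); z points along the fingers, y is the direction in which the jaws open and shut (so a half turn about z gives the same grasp; the last joint's range is limited). The gripper opens to 87 mm and grips with 3 to 60 N. Pads are 19 mm wide; open, the fingers measure 117 mm over their backs; the gripper's body (75 mm by 190 mm) begins 51 mm behind the grasp point.
Start: joints at [-1.518, 0.527, 1.433, -0, 1.181, -0.178], TCP at [0.143, -0.608, 0.187] pointing down, gripper open.
Joint ranges: [-3.08, 3.08], [-0.75, 2.2], [0.22, 2.44], [-1.43, 4.57], [0, 2.65], [-2.85, 2.85]. Speed limits (rad/s): [2.79, 2.79, 3.14, 3.14, 3.14, 3.14].

### API

Orientations are given as a unit quaternion [x, y, z, w].
In Python, from rig import robot gives the robot as it stands.
- The arm moves only by the tool drive_tool, never from a script. Its argument "targets" is one flat list of numbers, 6 for each row, row after row: the shift along the tool's x, y, z in cm, then the turn, a rotation vector about the tool's x, y, z in degrees. A call has 1 to 12 rows; each row is the pose to reach, as a shift and turn from the pose commanded when the call began, along the tool's axes at that moment; what a row does not reach only later rows make up. A row lasts 1/12 s, in which the tool goes at most 41.7 mm and 7.16 degrees, less where a joint would pass 70% of its speed; a pose out of reach is approached as far as the arm can. A call with a gripper value outside its range is refused whole. "grip" is the gripper command: -1 is fully open, 1 is shut, values between are in proportion, set as the call begins (left out, the last holds). The fingers move at their own pace and stop on an object; "squeeze" is the grip in N (left out, the last holds). Time passes only in rows, so rows that repeat a pose let the fingers close. It gives the time, the measured TCP pose, the force and the opening at its end, in the units of the state.
- robot.get_obs(): the state, without advancing time (a new reading comes with each control period).
- robot.camera(name): name is "scene" or "side" or "wrist"; returns (picture, depth): 384x512x3 uint8, red, green, blue; 384x512 float32, m along the optical axis (not along the pixel's ray), 0 where there is no reading.
- robot.calibration(name): a dict with "mtx" (3x3 intrinsics, pixels), "R" (3x3) and "t" (3): a world point X has camera coordinates R X + t; the wrist camera has in their place "hand_eye" (4x4, takes a point from camera to tool coordinates, whose origin is the TCP and whose axes are the flange's). Camera axes: x right, y down, z forward; pixel columns grow to the right and rows downward; lengths in m; the calibration is good to about 2 mm. A picture is of the moment at which its call begins: read the wrist's pose just before it. calibration takes no time and is no camera call.
- robot.hand_in(): hands the job in, once; it reports no verdict.
The state is a dict: "time": time; "q": joint angles; "joint_velocities": joint speeds; "joint_torque": joint torques, N m; "position": TCP position; "tool_rot": TCP orientation; "ft_force": force on the tool from outside, world axes, zero at the start; "moment": the same for the moment, N m; "grip_width": finger opening in m.
Only numpy, scipy, OpenCV 4.12 (cv2) and the standard library are available. Lean on these libraries where they do the work, as an engineer would, in place of code of your own. Each camera call takes 0.05 s, during which the arm holds its last target.

## Working session

There is one attempt and no reset: what is moved stays moved. The work goes in short steps, Python scripts to look and compute and a tool call to move; the robot and the scene stay as the last step left them, time stands still between calls to the robot, and variables do not carry over. Pictures are saved under pics/ and viewed, and the job is handed in when it is done.

Besides the shell and the picture viewer there is one more tool, called as name(argument=value, ...) on one line, values as JSON. drive_tool: Moves the arm, as the interface text tells. Its arguments: {"type":"object","properties":{"targets":{"type":"array","items":{"type":"number"}},"grip":{"type":"number"},"squeeze":{"type":"number"}},"required":["targets"]}

```bash
ls; mkdir -p pics; python3 - <<'E'
from rig import robot
import cv2,numpy as np
o=robot.get_obs(); print(o, robot.grasp_offset)
for n in ("scene","side","wrist"):
    c=robot.calibration(n); print(n,{k:np.round(v,4).tolist() for k,v in c.items()})
    im,d=robot.camera(n); cv2.imwrite(f"pics/a_{n}.png",im[:,:,::-1]); np.save(f"pics/a_{n}_d.npy",d); np.save(f"pics/a_{n}.npy",im)
E
```

```text
pics
{'time': 0.0, 'q': array([-1.51846942e+00,  5.28475071e-01,  1.43388665e+00, -2.99062648e-05,
        1.18140730e+00, -1.78516585e-01]), 'joint_velocities': array([ 0.00187171, -0.00013683, -0.00101398, -0.00116089,  0.00077178,
        0.00096904]), 'joint_torque': array([-5.00410206e-04, -4.40039527e+01, -1.76590580e+01,  6.31958758e-02,
        5.82632725e-02, -1.76221711e-04]), 'position': array([ 0.1429656 , -0.60760056,  0.18617124]), 'tool_rot': array([ 9.93345058e-01,  1.15171224e-01,  5.48132493e-05, -1.08689152e-03]), 'ft_force': array([-1.12300635,  0.12571119,  0.34651387]), 'moment': array([-0.0310676 , -0.02535443,  0.03400543]), 'grip_width': 0.08707258067328001} 0.0187
scene {'mtx': [[404.7146, 0.0, 252.9698], [0.0, 404.7146, 196.5413], [0.0, 0.0, 1.0]], 'R': [[0.7967, 0.604, 0.0205], [0.3752, -0.4678, -0.8002], [-0.4737, 0.6453, -0.5993]], 't': [-0.366, -0.1267, 1.4803]}
side {'mtx': [[451.8164, 0.0, 255.1937], [0.0, 451.8164, 200.1448], [0.0, 0.0, 1.0]], 'R': [[-0.8735, -0.4867, -0.0078], [-0.3462, 0.6325, -0.6929], [0.3422, -0.6026, -0.721]], 't': [0.3749, 0.2326, 1.3538]}
wrist {'mtx': [[312.3137, 0.0, 255.7272], [0.0, 312.3137, 194.7309], [0.0, 0.0, 1.0]], 'hand_eye': [[0.0008, -0.9698, -0.2439, 0.0653], [1.0, 0.001, -0.0006, 0.0002], [0.0008, -0.2439, 0.9698, -0.1976], [0.0, 0.0, 0.0, 1.0]]}
```

View pics/a_scene.png

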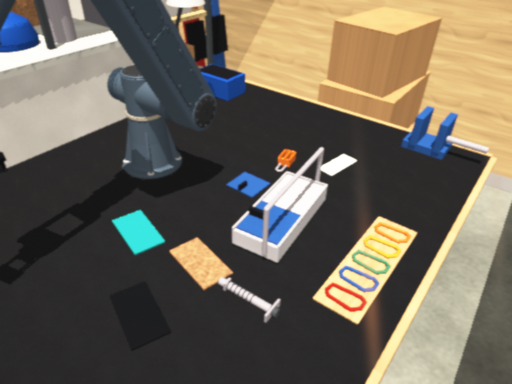

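View pics/a_side.png

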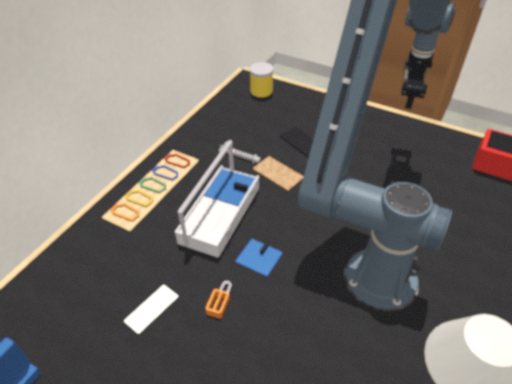

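View pics/a_wrist.png

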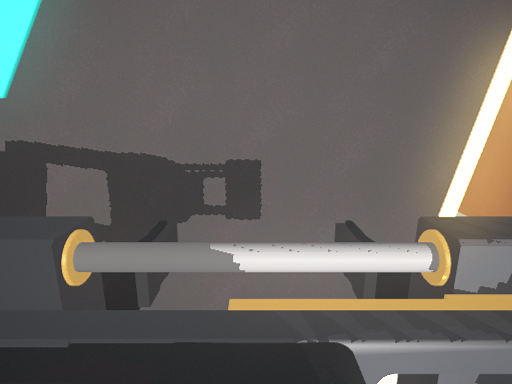

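```bash
cat > h.py <<'E'
import numpy as np, cv2
from scipy.spatial.transform import Rotation as Ro
from rig import robot
def cal(n): return robot.calibration(n)
def pts(n,d,c=None,tcp=None):
    c=c or cal(n); K=c['mtx']; h,w=d.shape
    u,v=np.meshgrid(np.arange(w),np.arange(h))
    p=np.stack([(u-K[0,2])/K[0,0]*d,(v-K[1,2])/K[1,1]*d,d],-1)
    if n=='wrist':
        T=c['hand_eye']; p=p@T[:3,:3].T+T[:3,3]; R=Ro.from_quat(tcp[1]).as_matrix(); return p@R.T+tcp[0]
    return (p-c['t'])@c['R']
def rayplane(n,uv,z,tcp=None):
    c=cal(n);K=c['mtx'];uv=np.atleast_2d(uv).astype(float)
    r=np.c_[(uv[:,0]-K[0,2])/K[0,0],(uv[:,1]-K[1,2])/K[1,1],np.ones(len(uv))]
    if n=='wrist':
        T=c['hand_eye'];R=Ro.from_quat(tcp[1]).as_matrix()
        o=R@T[:3,3]+tcp[0]; r=r@(R@T[:3,:3]).T
    else: o=-c['R'].T@c['t']; r=r@c['R']
    return o+r*((z-o[2])/r[:,2])[:,None]
E
python3 - <<'E'
from h import *
for n in ('scene','side'):
    im=np.load(f'pics/a_{n}.npy');d=np.load(f'pics/a_{n}_d.npy');P=pts(n,d)
    hsv=cv2.cvtColor(im,cv2.COLOR_RGB2HSV)
    masks={'blue':((hsv[...,0]>100)&(hsv[...,0]<120)&(hsv[...,1]>150)&(hsv[...,2]>80)),
     'cork':((hsv[...,0]>8)&(hsv[...,0]<22)&(hsv[...,1]>60)&(hsv[...,2]>120))}
    for k,m in masks.items():
        m=m&(d>0)
        nl,l,s,c=cv2.connectedComponentsWithStats(m.astype(np.uint8))
        for i in range(1,nl):
            if s[i,4]>150:
                q=P[l==i]; md=np.median(q,0)
                r=cv2.minAreaRect((q[:,:2]*1000).astype(np.float32))
                print(n,k,s[i].tolist(),np.round(md,4),np.round(q[:,2].max(),3),np.round(r[0]),np.round(r[1]),round(r[2],1))
    x0,y0,x1,y1={'scene':(160,130,340,330),'side':(160,120,320,270)}[n]
    cv2.imwrite(f'pics/crop_{n}.png',cv2.resize(im[y0:y1,x0:x1,::-1],None,fx=3,fy=3,interpolation=cv2.INTER_CUBIC)) if n=='scene' else cv2.imwrite(f'pics/crop_{n}.png',cv2.resize(im[y0:y1,x0:x1,::-1],None,fx=4,fy=4,interpolation=cv2.INTER_CUBIC))
E
```

```text
scene blue [0, 12, 38, 40, 1106] [-0.9962  0.1047  0.2495] 0.6 [-478. -170.] [ 165. 1395.] 62.5
scene blue [201, 71, 45, 30, 808] [-0.1548  0.5965  0.0602] 0.105 [-189.  675.] [248. 169.] 66.3
scene blue [402, 107, 54, 52, 1322] [0.7506 0.702  0.0453] 0.142 [748. 747.] [162. 124.] 1.0
scene blue [227, 172, 43, 25, 562] [0.3628 0.1067 0.002 ] 0.022 [355. 110.] [112. 115.] 90.0
scene blue [269, 206, 30, 38, 664] [ 0.5978 -0.0519  0.0612] 0.067 [586. -65.] [ 81. 143.] 7.5
scene blue [238, 214, 24, 23, 346] [ 0.5374 -0.1133  0.0615] 0.067 [ 545. -108.] [75. 69.] 6.7
scene cork [219, 0, 293, 384, 32141] [ 0.3494  1.9754 -0.034 ] 0.359 [-215.  915.] [2310. 2495.] 87.2
scene cork [178, 5, 29, 38, 327] [-1.0098  1.2702  0.1502] 0.501 [-759. 1052.] [ 232. 3011.] 46.9
scene cork [277, 149, 20, 18, 258] [0.3763 0.3133 0.0171] 0.033 [360. 339.] [ 66. 135.] 15.1
scene cork [378, 195, 101, 189, 327] [ 0.957   0.441  -0.7469] -0.005 [973. 757.] [  39. 2063.] 0.1
scene cork [312, 216, 106, 108, 424] [ 0.862  -0.0389 -0.0009] 0.008 [842.  24.] [136. 417.] 0.3
scene cork [374, 222, 37, 22, 293] [0.843
[... 415 characters left out ...]
99. 40.] 2.1
side cork [366, 19, 119, 119, 826] [ 0.0895 -0.8662 -0.0032] 0.484 [  140. -1089.] [1911.  598.] 87.1
side cork [0, 67, 249, 223, 1807] [ 0.9809  0.065  -0.0012] 0.008 [1209. -546.] [2249.  537.] 89.9
side cork [374, 67, 29, 28, 386] [ 0.3529 -1.2496 -0.114 ] -0.031 [  353. -1249.] [132.  37.] 0.9
side cork [271, 74, 56, 19, 218] [ 6.796e-01 -8.549e-01 -6.000e-04] 0.107 [  903. -1438.] [ 369. 1448.] 26.5
side cork [102, 149, 97, 83, 2207] [0.8308 0.0896 0.0059] 0.022 [844.  12.] [423. 142.] 89.9
side cork [253, 156, 51, 35, 896] [ 0.4767 -0.2596  0.0075] 0.016 [ 483. -268.] [110. 186.] 76.6
side cork [205, 288, 25, 30, 519] [0.3755 0.3148 0.0177] 0.035 [383. 308.] [60. 95.] 12.4
```

View pics/crop_scene.png

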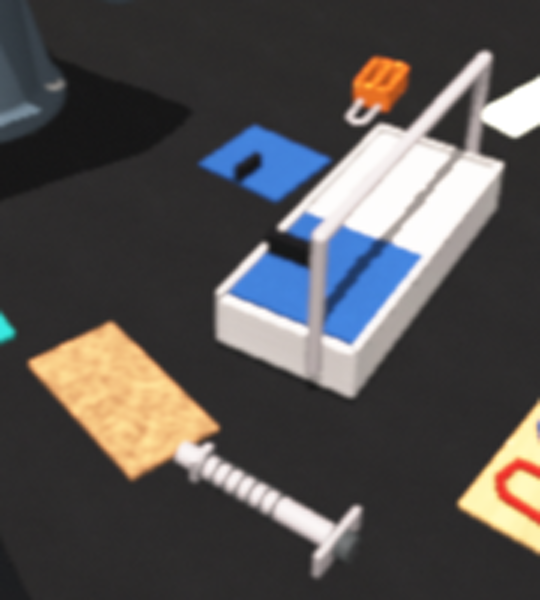

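View pics/crop_side.png

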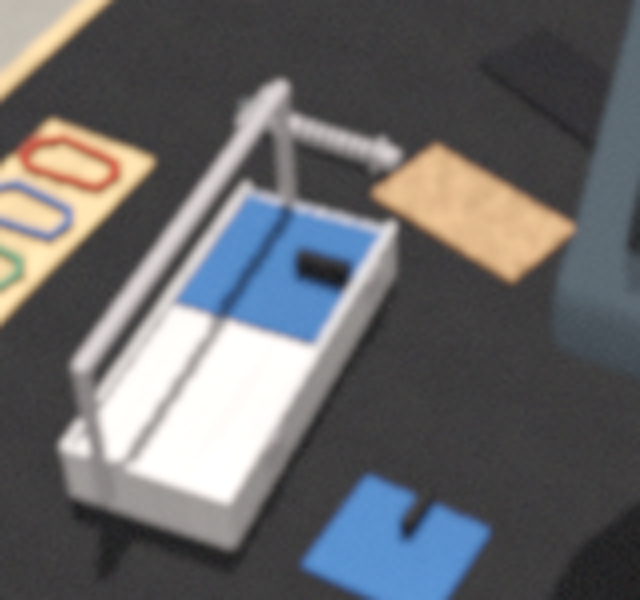

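```bash
python3 - <<'E'
from h import *
sc=np.array([(217,293),(355,350),(503,162),(380,125)])/3+[160,130]
si=np.array([(396,224),(245,185),(65,437),(236,508)])/4+[160,120]
loc=np.array([(-72,-155),(72,-155),(72,175),(-72,175)])/1000
for n,uv in(('scene',sc),('side',si)):
    W=rayplane(n,uv-0.3,0.066)[:,:2]; a=loc-loc.mean(0); b=W-W.mean(0)
    th=np.arctan2((a[:,0]*b[:,1]-a[:,1]*b[:,0]).sum(),(a*b).sum())
    R=np.array([[np.cos(th),-np.sin(th)],[np.sin(th),np.cos(th)]]); t=W.mean(0)-R@loc.mean(0)
    print(n,np.degrees(th),t,'res',np.round((W-(loc@R.T+t))*1000,1).tolist())
# two-view height of those corners
def ray(n,uv):
    c=cal(n);K=c['mtx'];r=np.array([(uv[0]-K[0,2])/K[0,0],(uv[1]-K[1,2])/K[1,1],1.]);return -c['R'].T@c['t'],c['R'].T@r
def tri(u1,u2):
    o1,r1=ray('scene',u1);o2,r2=ray('side',u2)
    s=np.linalg.lstsq(np.c_[r1,-r2],o2-o1,rcond=None)[0];return (o1+r1*s[0]+o2+r2*s[1])/2,np.linalg.norm(o1+r1*s[0]-o2-r2*s[1])
for a,b in zip(sc,si): print('tri',tri(a,b))
psc=np.array([(108,322),(28,362),(132,478),(218,428)])/3+[160,130]
psi=np.array([(575,230),(512,280),(373,190),(437,143)])/4+[160,120]
# order: scene: A near-left(+y?), ...
for n,uv in(('scene',psc),('side',psi)):
    print(n,np.round(rayplane(n,uv,0.008),4)[:,:2].tolist())
# blob rect via ray casting masks
for n in('scene','side'):
    im=np.load(f'pics/a_{n}.npy');hsv=cv2.cvtColor(im,cv2.COLOR_RGB2HSV)
    m=((hsv[...,0]>8)&(hsv[...,0]<22)&(hsv[...,1]>60)&(hsv[...,2]>120)).astype(np.uint8)
    x,y=(201,262) if n=='scene' else (278,172)
    nl,l,s,c=cv2.connectedComponentsWithStats(m); m=(l==l[y,x]).astype(np.uint8)
    cs,_=cv2.findContours(m,cv2.RETR_EXTERNAL,cv2.CHAIN_APPROX_NONE)
    W=rayplane(n,cs[0][:,0],0.008)[:,:2]; print(n,'pad',cv2.minAreaRect((W*1000).astype(np.float32)))
# ribs: black pixel region top by depth
d=np.load('pics/a_side_d.npy');P=pts('side',d);im=np.load('pics/a_side.npy')
m=(P[...,2]>.07)&(P[...,2]<.1)&(im.max(2)<60)&(np.abs(P[...,0]-.5)<.1)&(np.abs(P[...,1]+.08)<.1)
ys,xs=np.where(m);print(len(xs),np.median(P[m],0),xs.min(),xs.max(),ys.min(),ys.max(),cv2.minAreaRect((P[m][:,:2]*1000).astype(np.float32)), P[m][:,2].max())
E
```

```text
scene 6.77095663184449 [0.55787591 0.00510351] res [[0.9, -0.0], [-2.1, -0.4], [-0.9, 2.9], [2.1, -2.4]]
side 6.5475243074089615 [0.55411318 0.00624264] res [[1.1, 0.4], [0.4, 4.0], [4.8, -7.9], [-6.2, 3.5]]
tri (array([ 0.5028616 , -0.15611682,  0.06295643]), np.float64(0.004235719917930385))
tri (array([ 0.64456994, -0.13801655,  0.06227786]), np.float64(0.0005333393054101559))
tri (array([0.60937703, 0.18368286, 0.06887365]), np.float64(0.004639929991071893))
tri (array([0.46139801, 0.17359445, 0.05933448]), np.float64(0.007509281654808074))
scene [[0.4102, -0.2034], [0.3904, -0.2874], [0.5563, -0.3285], [0.577, -0.2423]]
side [[0.3826, -0.2802], [0.4043, -0.1947], [0.5708, -0.2394], [0.5498, -0.3274]]
scene pad ((481.7337951660156, -264.298095703125), (94.31753540039062, 176.27467346191406), 76.27459716796875)
side pad ((479.8946533203125, -260.8748474121094), (101.17121124267578, 180.15554809570312), 76.3753662109375)
45 [ 0.52268668 -0.06378923  0.07968966] 235 245 184 190 ((522.5584716796875, -63.82111358642578), (38.92474365234375, 8.625458717346191), 10.904373168945312) 0.08923723235782245
```

```bash
cat >> h.py <<'E'
CT=np.array([0.557,0.0055,0.0]); CY=6.7
def case2w(p): # mm case frame
    return CT+Ro.from_euler('z',CY,degrees=True).apply(np.array(p)/1000.)
def toolR(yaw,lean=0.):
    # tool x along yaw, z down; lean>0: body leans back to -x, fingertips forward
    return Ro.from_euler('z',yaw,degrees=True)*Ro.from_euler('x',180,degrees=True)*Ro.from_euler('y',lean,degrees=True)
def to(p,R,o=None):
    o=o or robot.get_obs(); R0=Ro.from_quat(o['tool_rot'])
    print('shift cm',np.round(R0.inv().apply(np.array(p)-o['position'])*100,2),'rot',np.round((R0.inv()*R).as_rotvec(degrees=True),2),'| dist',np.round(np.linalg.norm(p-o['position'])*1e3,1))
def st():
    o=robot.get_obs(); q=Ro.from_quat(o['tool_rot']).as_matrix()
    ci=Ro.from_euler('z',CY,degrees=True).inv().apply(o['position']-CT)*1000
    print('t',round(o['time'],2),'p',np.round(o['position'],4),'case mm',np.round(ci,1),'xax',np.round(q[:,0],3),'zax',np.round(q[:,2],3),'F',np.round(o['ft_force'],2),'w',round(o['grip_width']*1000,1)); return o
E
python3 - <<'E'
from h import *
o=st(); R=toolR(CY); print(R.as_matrix().round(3), toolR(0,40).as_matrix()[:,2])
to(case2w([-40,-74,87])+[0,0,.13],R,o)
print(case2w([-40,-74,87]))
E
```

```text
t 0.15 p [ 0.143  -0.6078  0.1864] case mm [-482.8 -560.8  186.4] xax [0.973 0.229 0.   ] zax [-0.     0.002 -1.   ] F [-0.83  0.44  0.8 ] w 87.1
[[ 0.993  0.117  0.   ]
 [ 0.117 -0.993 -0.   ]
 [ 0.     0.    -1.   ]] [ 6.42787610e-01 -9.38133875e-17 -7.66044443e-01]
shift cm [ 49.52 -43.34  -2.98] rot [-0.1  -0.01  6.52] | dist 658.8
[ 0.52590681 -0.07266146  0.087     ]
```

drive_tool(targets=[10,-9,-6,0,0,2,20,-18,-6,0,0,3,30,-26,-6,0,0,5,49.5,-43.3,-6,0,0,6.5,49.5,-43.3,-6,0,0,6.5,49.5,-43.3,-6,0,0,6.5,49.5,-43.3,-6,0,0,6.5,49.5,-43.3,-6,0,0,6.5,49.5,-43.3,-6,0,0,6.5,49.5,-43.3,-6,0,0,6.5,49.5,-43.3,-6,0,0,6.5,49.5,-43.3,-6,0,0,6.5], grip=-0.3)

```text
time: 1.15
position: [0.4315, -0.204, 0.2379]
tool_rot: [0.998, 0.059, -0.0, -0.0]
ft_force: [0.8, -1.0, 0.7]
grip_width: 0.0565
```

```bash
python3 - <<'E'
from h import *
o=st(); to(case2w([-40,-74,87])+[0,0,.13],toolR(CY),o)
E
```

```text
t 1.15 p [ 0.4315 -0.204   0.2379] case mm [-149.1 -193.4  237.9] xax [ 0.993  0.117 -0.   ] zax [-0.  0. -1.] F [ 0.75 -1.    0.65] w 56.5
shift cm [ 10.91 -11.94   2.09] rot [-0.    0.    0.01] | dist 163.1
```

drive_tool(targets=[10.9,-11.9,1,0,0,0,10.9,-11.9,1,0,0,0,10.9,-11.9,1,0,0,0,10.9,-11.9,1,0,0,0,10.9,-11.9,1,0,0,0,10.9,-11.9,1,0,0,0])

```text
time: 1.65
position: [0.5254, -0.0732, 0.2273]
tool_rot: [0.998, 0.061, -0.001, -0.0]
ft_force: [-0.6, -1.1, -0.4]
grip_width: 0.0565
```

```bash
python3 - <<'E'
from h import *
o=st(); im,d=robot.camera('wrist'); cv2.imwrite('pics/b_wrist.png',im[:,:,::-1]); np.save('pics/b_wrist.npy',im);np.save('pics/b_wrist_d.npy',d)
np.save('pics/b_pose.npy',np.r_[o['position'],o['tool_rot']])
E
```

```text
t 1.65 p [ 0.5254 -0.0732  0.2273] case mm [-40.6 -74.5 227.3] xax [ 0.993  0.121 -0.001] zax [-0.001  0.    -1.   ] F [-0.62 -1.07 -0.41] w 56.5
```

View pics/b_wrist.png

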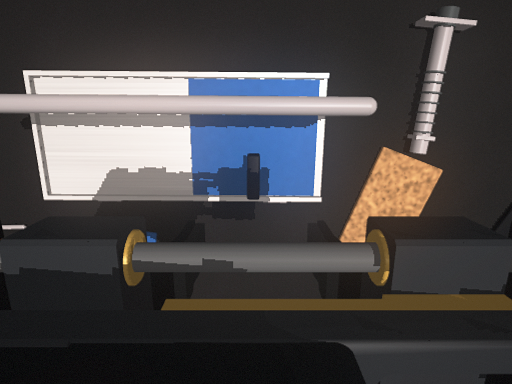

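```bash
python3 - <<'E'
from h import *
im=np.load('pics/b_wrist.npy'); 
cv2.imwrite('pics/b_crop.png',np.vstack([np.hstack([cv2.resize(im[y:y+40,x:x+60,::-1],None,fx=6,fy=6,interpolation=cv2.INTER_NEAREST) for x in (15,290)]) for y in (60,175)]))
cv2.imwrite('pics/b_rib.png',cv2.resize(im[140:210,220:290,::-1],None,fx=8,fy=8,interpolation=cv2.INTER_NEAREST))
E
```

```text
(no output)
```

View pics/b_crop.png

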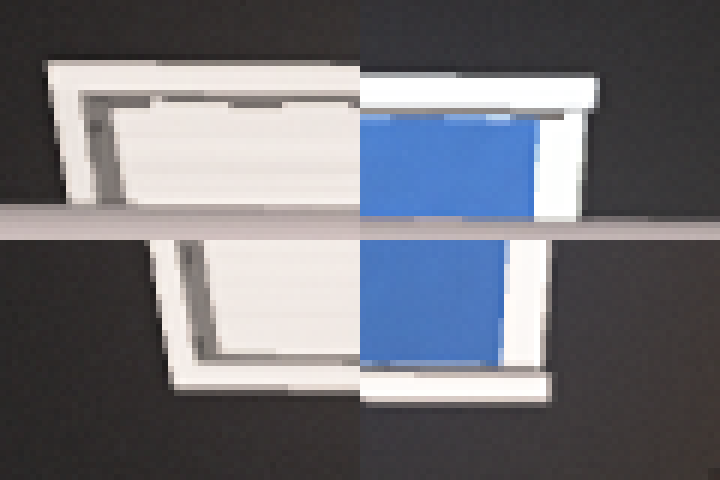

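View pics/b_rib.png

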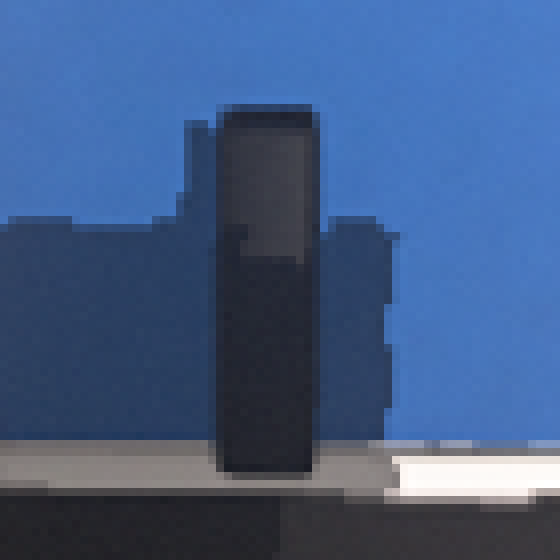

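```bash
python3 - <<'E'
from h import *
p=np.load('pics/b_pose.npy'); tcp=(p[:3],p[3:])
uv=np.array([(44.2,200),(321.7,201.7),(329.7,72.5),(23,70.3)])-.5
loc=np.array([(-72,175),(-72,-155),(72,-155),(72,175)])/1000
for z in(.062,.066,.07):
    W=rayplane('wrist',uv,z,tcp)[:,:2]; a=loc-loc.mean(0); b=W-W.mean(0)
    th=np.arctan2((a[:,0]*b[:,1]-a[:,1]*b[:,0]).sum(),(a*b).sum()); s=np.linalg.norm(b)/np.linalg.norm(a)
    R=np.array([[np.cos(th),-np.sin(th)],[np.sin(th),np.cos(th)]]); t=W.mean(0)-R@loc.mean(0)
    print(z,'yaw',np.degrees(th).round(2),t.round(4),'scale',s.round(4),'res',np.round((W-(loc@R.T+t))*1000,1).tolist())
r=rayplane('wrist',np.array([(247.2,198.7),(259.7,198.7),(259.7,155.6),(247.2,155.6)])-.5,.087,tcp)
print(r.round(4),r.mean(0),np.linalg.norm(r[1]-r[0]),np.linalg.norm(r[2]-r[1]))
d=np.load('pics/b_wrist_d.npy');P=pts('wrist',d,tcp=tcp)
print('rib z',np.median(P[160:195,249:258,2]),'cover z',np.median(P[130:180,280:310,2]),'deck',np.median(P[130:150,80:180,2]),'pad',np.median(P[170:190,385:410],(0,1)))
E
```

```text
0.062 yaw 6.63 [0.5555 0.0086] scale 1.0125 res [[-1.4, 2.0], [-0.7, -2.0], [1.3, -2.0], [0.8, 2.0]]
0.066 yaw 6.63 [0.5559 0.0076] scale 1.0013 res [[-0.4, 0.2], [-0.1, -0.1], [0.3, -0.2], [0.2, 0.1]]
0.07 yaw 6.63 [0.5563 0.0067] scale 0.9902 res [[0.6, -1.5], [0.5, 1.9], [-0.8, 1.5], [-0.3, -1.9]]
[[ 0.5005 -0.0662  0.087 ]
 [ 0.5022 -0.0801  0.087 ]
 [ 0.55   -0.0741  0.087 ]
 [ 0.5484 -0.0606  0.087 ]] [ 0.52529797 -0.0702432   0.087     ] 0.013983226817321988 0.04818436117935087
rib z 0.08696059233268139 cover z 0.06294040659077373 deck 0.05803761724785486 pad [ 0.53068515 -0.26611029  0.0078171 ]
```

```bash
sed -i 's/^CT=.*/CT=np.array([0.5559,0.0076,0.0]); CY=6.63/' h.py; python3 - <<'E'
from h import *
o=st(); to([.525,-.0703,.068],toolR(CY),o)
E
```

```text
t 1.7 p [ 0.5248 -0.0745  0.2274] case mm [-40.4 -78.  227.4] xax [ 0.993  0.119 -0.001] zax [-0.001 -0.    -1.   ] F [-1.23 -0.47 -1.26] w 56.9
shift cm [ 0.1  -0.41 15.94] rot [0.   0.08 0.21] | dist 159.4
```

drive_tool(targets=[0.1,-0.4,4,0,0,0.2,0.1,-0.4,8,0,0,0.2,0.1,-0.4,12,0,0,0.2,0.1,-0.4,14,0,0,0.2,0.1,-0.4,15,0,0,0.2,0.1,-0.4,15.9,0,0,0.2,0.1,-0.4,15.9,0,0,0.2,0.1,-0.4,15.9,0,0,0.2])

```text
time: 2.37
position: [0.5264, -0.0719, 0.0697]
tool_rot: [0.998, 0.056, 0.001, 0.0]
ft_force: [0.5, -0.1, 0.4]
grip_width: 0.0566
```

```bash
python3 - <<'E'
from h import *
o=st(); im,d=robot.camera('wrist'); cv2.imwrite('pics/c_wrist.png',im[:,:,::-1])
o=st()
E
```

```text
t 2.37 p [ 0.5264 -0.0719  0.0697] case mm [-38.5 -75.5  69.7] xax [0.994 0.113 0.002] zax [ 0.002 -0.001 -1.   ] F [ 0.54 -0.11  0.43] w 56.6
t 2.42 p [ 0.5268 -0.0718  0.0701] case mm [-38.1 -75.5  70.1] xax [0.994 0.113 0.003] zax [ 0.003 -0.001 -1.   ] F [ 0.31  0.77 -0.33] w 56.7
```

View pics/c_wrist.png

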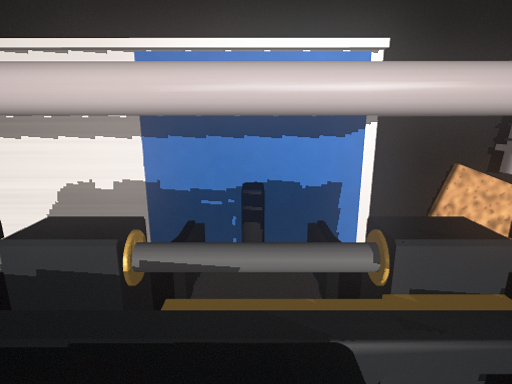

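drive_tool(targets=[0,0,0,0,0,0,0,0,0,0,0,0,0,0,0,0,0,0,0,0,0,0,0,0,0,0,0,0,0,0,0,0,0,0,0,0], grip=1, squeeze=25)

```text
time: 2.92
position: [0.5258, -0.0708, 0.069]
tool_rot: [0.998, 0.057, 0.0, 0.0]
ft_force: [-0.3, 0.1, 0.6]
grip_width: 0.0241
```

```bash
python3 - <<'E'
from h import *
o=st(); to(case2w([-40,95,69.5]),toolR(CY),o)
E
```

```text
t 2.92 p [ 0.5258 -0.0708  0.069 ] case mm [-39.  -74.4  69. ] xax [0.994 0.114 0.   ] zax [ 0. -0. -1.] F [-0.32  0.05  0.55] w 24.1
shift cm [ -0.13 -16.94  -0.05] rot [ 0.01 -0.02 -0.09] | dist 169.4
```

drive_tool(targets=[0,0,0,0,0,0,0,0,0,0,0,0,0,0,0,0,0,0,0,0,0,0,0,0,0,0,0,0,0,0])

```text
time: 3.33
position: [0.5257, -0.0709, 0.0688]
tool_rot: [0.998, 0.057, -0.0, -0.0]
ft_force: [0.5, 0.6, -0.4]
grip_width: 0.001
```

```bash
python3 - <<'E'
from h import *
o=st(); to(case2w([-40,95,69]),toolR(CY),o)
E
```

```text
t 3.33 p [ 0.5257 -0.0709  0.0688] case mm [-39.1 -74.5  68.8] xax [ 0.994  0.114 -0.   ] zax [-0.  0. -1.] F [ 0.51  0.61 -0.45] w 1.0
shift cm [ -0.12 -16.95  -0.02] rot [-0.    0.   -0.11] | dist 169.5
```

```bash
python3 - <<'E'
from h import *
o=st()
for n in('wrist','side'):
    im,d=robot.camera(n)
    if n=='side': im=cv2.resize(im[120:270,160:320],None,fx=4,fy=4,interpolation=cv2.INTER_CUBIC)
    cv2.imwrite(f'pics/d_{n}.png',im[:,:,::-1])
E
```

```text
t 3.33 p [ 0.5257 -0.0709  0.0688] case mm [-39.1 -74.5  68.8] xax [ 0.994  0.114 -0.   ] zax [-0.  0. -1.] F [ 0.51  0.61 -0.45] w 1.0
```

View pics/d_wrist.png

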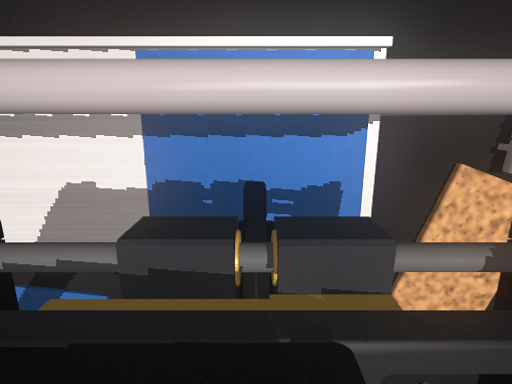

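View pics/d_side.png

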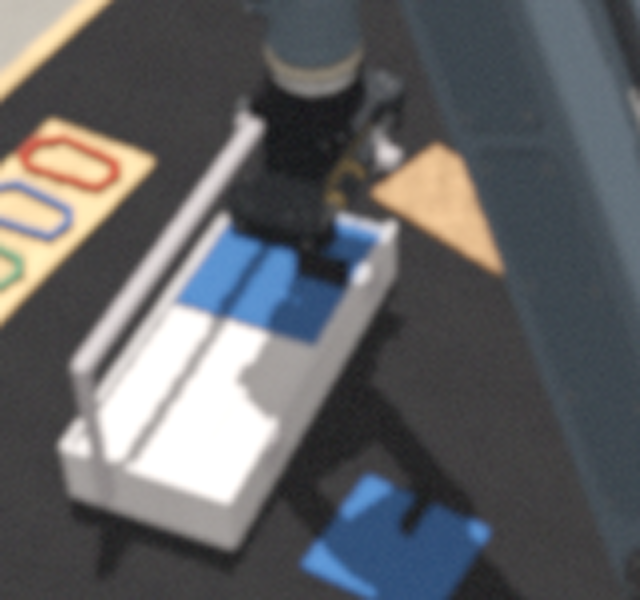

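```bash
python3 - <<'E'
from h import *
o=st(); R=Ro.from_quat(o['tool_rot'])
c=cal('side');print('cam',-c['R'].T@c['t'])
for n in('side','scene'):
  c=cal(n)
  for z in(0,-.0187,-.07,-.15):
    X=o['position']+R.apply([0,0,z]); x=c['R']@X+c['t']; x=c['mtx']@x; x=x[:2]/x[2]; print(n,z,x.round(1), ((x-[160,120])*4).round() if n=='side' else ((x-[160,130])*3).round())
im,d=robot.camera('scene'); cv2.imwrite('pics/e_scene.png',cv2.resize(im[150:270,220:340,::-1],None,fx=5,fy=5,interpolation=cv2.INTER_CUBIC))
im,d=robot.camera('side'); cv2.imwrite('pics/e_side.png',cv2.resize(im[130:220,190:280,::-1],None,fx=6,fy=6,interpolation=cv2.INTER_CUBIC))
E
```

```text
t 3.43 p [ 0.5256 -0.0709  0.0688] case mm [-39.1 -74.5  68.8] xax [ 0.994  0.114 -0.   ] zax [-0.  0. -1.] F [-0.12  0.14  0.1 ] w 0.0
cam [-0.05519733  0.85115084  1.1401687 ]
side 0 [240.3 187.8] [321. 271.]
side -0.0187 [240.1 183.8] [321. 255.]
side -0.07 [239.6 172.5] [319. 210.]
side -0.15 [238.8 153.7] [315. 135.]
scene 0 [257.  213.7] [291. 251.]
scene -0.0187 [257.2 208.6] [292. 236.]
scene -0.07 [257.7 193.8] [293. 192.]
scene -0.15 [258.5 169.1] [296. 117.]
```

View pics/e_scene.png

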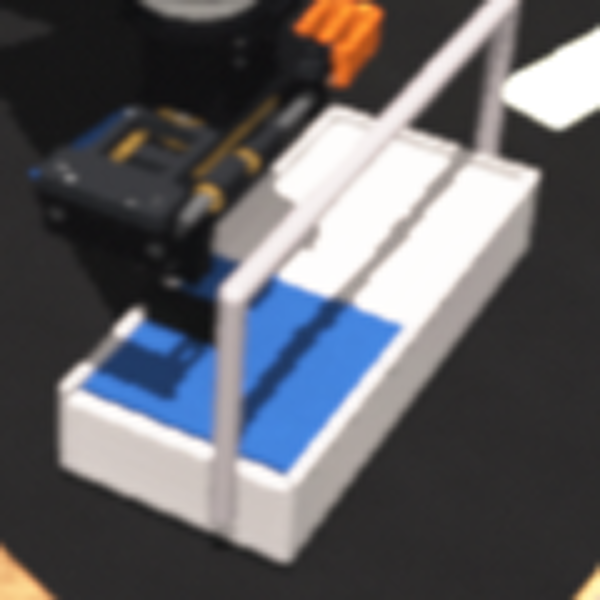

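View pics/e_side.png

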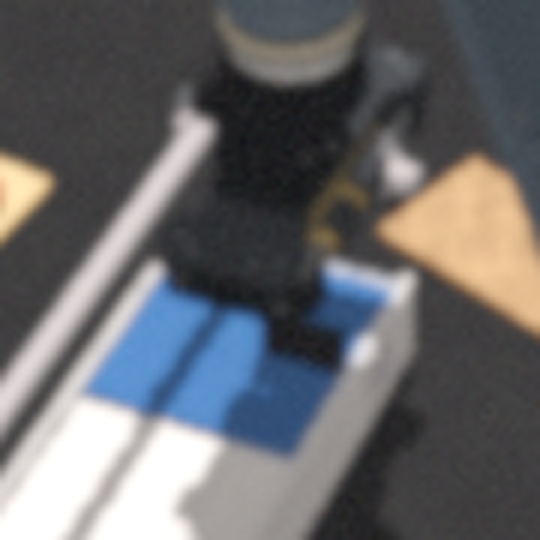

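```bash
python3 - <<'E'
from h import *
o=st(); im,d=robot.camera('wrist'); 
T=cal('wrist')['hand_eye'];K=cal('wrist')['mtx']
h,w=d.shape;u,v=np.meshgrid(np.arange(w),np.arange(h))
p=np.stack([(u-K[0,2])/K[0,0]*d,(v-K[1,2])/K[1,1]*d,d],-1)@T[:3,:3].T+T[:3,3]
for r in range(176,300,6): print(r,[(c,*np.round(p[r,c]*1000).astype(int)) for c in (232,243,250,256,262,270)] )
cv2.imwrite('pics/f.png',cv2.resize(cv2.convertScaleAbs(im[170:310,190:320,::-1],alpha=2.5,beta=10),None,fx=4,fy=4,interpolation=cv2.INTER_NEAREST))
E
```

```text
t 3.53 p [ 0.5257 -0.0709  0.0688] case mm [-39.1 -74.5  68.8] xax [ 0.994  0.114 -0.   ] zax [-0.  0. -1.] F [-0.12  0.07 -0.37] w 0.2
176 [(232, np.int64(27), np.int64(-15), np.int64(5)), (243, np.int64(27), np.int64(-8), np.int64(7)), (250, np.int64(27), np.int64(-4), np.int64(6)), (256, np.int64(27), np.int64(0), np.int64(6)), (262, np.int64(27), np.int64(4), np.int64(6)), (270, np.int64(27), np.int64(10), np.int64(7))]
182 [(232, np.int64(23), np.int64(-16), np.int64(6)), (243, np.int64(23), np.int64(-8), np.int64(5)), (250, np.int64(24), np.int64(-4), np.int64(-1)), (256, np.int64(24), np.int64(0), np.int64(1)), (262, np.int64(24), np.int64(4), np.int64(1)), (270, np.int64(23), np.int64(10), np.int64(6))]
188 [(232, np.int64(19), np.int64(-16), np.int64(6)), (243, np.int64(23), np.int64(-8), np.int64(-11)), (250, np.int64(24), np.int64(-3), np.int64(-16)), (256, np.int64(24), np.int64(0), np.int64(-16)), (262, np.int64(24), np.int64(4), np.int64(-17)), (270, np.int64(19), np.int64(10), np.int64(5))]
194 [(232, np.int64(15), np.int64(-16), np.int64(5)), (243, np.int64(20), np.in
[... 4661 characters left out ...]
, np.int64(0), np.int64(3), np.int64(-84)), (270, np.int64(9), np.int64(5), np.int64(-101))]
290 [(232, np.int64(25), np.int64(-5), np.int64(-130)), (243, np.int64(-2), np.int64(-5), np.int64(-86)), (250, np.int64(-2), np.int64(-2), np.int64(-85)), (256, np.int64(-96), np.int64(0), np.int64(69)), (262, np.int64(-3), np.int64(3), np.int64(-84)), (270, np.int64(7), np.int64(5), np.int64(-101))]
296 [(232, np.int64(23), np.int64(-6), np.int64(-129)), (243, np.int64(-5), np.int64(-5), np.int64(-86)), (250, np.int64(-5), np.int64(-2), np.int64(-85)), (256, np.int64(-103), np.int64(0), np.int64(70)), (262, np.int64(-5), np.int64(3), np.int64(-85)), (270, np.int64(23), np.int64(4), np.int64(-130))]
```

View pics/f.png

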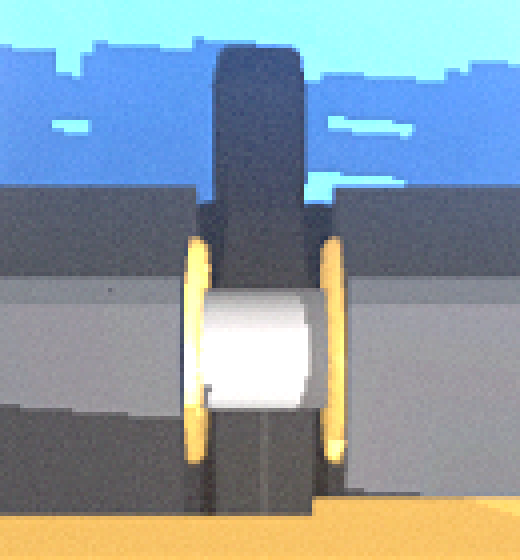

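```bash
python3 - <<'E'
from h import *
T=cal('wrist')['hand_eye'];K=cal('wrist')['mtx']
for n in 'ab':
    d=np.load(f'pics/{n}_wrist_d.npy');h,w=d.shape;u,v=np.meshgrid(np.arange(w),np.arange(h))
    p=np.stack([(u-K[0,2])/K[0,0]*d,(v-K[1,2])/K[1,1]*d,d],-1)@T[:3,:3].T+T[:3,3]
    m=(d>0)&(p[...,2]<.02)&(p[...,2]>-.11)&(np.abs(p[...,1])>.02)&(np.abs(p[...,1])<.07)
    q=p[m]*1000; i=np.argsort(-q[:,2])[:6]; print(n,m.sum(),q[i].round(1).tolist()); print(np.histogram(q[:,2],bins=np.arange(-110,21,10)))
E
```

```text
a 5023 [[-0.1, -43.7, -34.4], [8.4, 43.8, -34.7], [-0.4, 43.8, -34.8], [-2.1, -43.6, -35.1], [10.2, -50.0, -35.2], [5.5, -43.7, -35.2]]
(array([1090,  925, 1370,  344,  286,  416,  401,  191,    0,    0,    0,
          0,    0]), array([-110, -100,  -90,  -80,  -70,  -60,  -50,  -40,  -30,  -20,  -10,
          0,   10,   20]))
b 3617 [[6.0, 28.6, -34.5], [5.4, -28.3, -34.9], [10.2, 34.9, -35.0], [8.5, 30.0, -35.2], [10.3, 35.9, -35.3], [10.2, -34.6, -35.4]]
(array([ 731,  563, 1005,  220,  232,  369,  334,  163,    0,    0,    0,
          0,    0]), array([-110, -100,  -90,  -80,  -70,  -60,  -50,  -40,  -30,  -20,  -10,
          0,   10,   20]))
```

The depth readings show that the real fingertips end about 35 mm short of the reported TCP: tool z is about −35 mm in three views. That is why the fingers closed above the rib. I'll use the measured tip from here on.

```bash
cat >> h.py <<'E'
FT=0.035
def tip(p_case_mm,R): # reported-TCP world target for the real fingertip at case point
    return case2w(p_case_mm)+R.apply([0,0,FT])
E
python3 - <<'E'
from h import *
o=st(); R=toolR(CY); to(tip([-40,-74,69],R),R,o)
E
```

```text
t 3.58 p [ 0.5257 -0.0709  0.0688] case mm [-39.1 -74.5  68.8] xax [ 0.994  0.114 -0.   ] zax [-0.  0. -1.] F [0.6  0.37 0.51] w 0.6
shift cm [-0.09 -0.05  3.48] rot [-0.    0.   -0.11] | dist 34.8
```

drive_tool(targets=[0,0,0,0,0,0,0,0,0,0,0,0,0,0,0,0,0,0,0,0,0,0,0,0,0,0,0,0,0,0,0,0,0,0,0,0], grip=-0.3)

```text
time: 4.08
position: [0.5257, -0.0709, 0.0688]
tool_rot: [0.998, 0.057, 0.0, -0.0]
ft_force: [0.5, -0.1, -1.3]
grip_width: 0.0322
```

drive_tool(targets=[0,0,0.5,0,0,0,0,0,1,0,0,0,0,0,1.7,0,0,0,0,0,2.4,0,0,0,0,0,3,0,0,0,0,0,3.3,0,0,0,0,0,3.3,0,0,0])

```text
time: 4.67
position: [0.5249, -0.0707, 0.0346]
tool_rot: [0.998, 0.057, -0.001, -0.0]
ft_force: [-0.3, 0.0, 0.7]
grip_width: 0.0561
```

```bash
python3 - <<'E'
from h import *
o=st(); im,d=robot.camera('wrist'); cv2.imwrite('pics/g_wrist.png',im[:,:,::-1])
E
```

```text
t 4.67 p [ 0.5249 -0.0707  0.0346] case mm [-39.8 -74.2  34.6] xax [ 0.994  0.114 -0.002] zax [-0.002  0.001 -1.   ] F [-0.32  0.01  0.69] w 56.1
```

View pics/g_wrist.png

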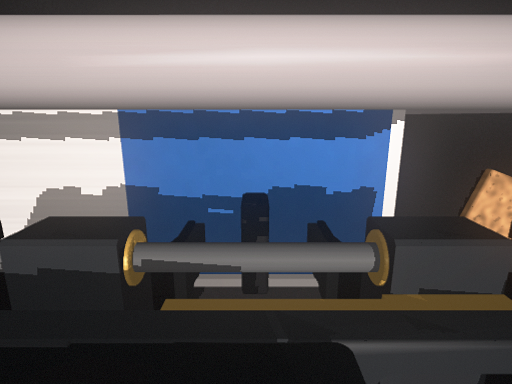

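drive_tool(targets=[0,0,0,0,0,0,0,0,0,0,0,0,0,0,0,0,0,0,0,0,0,0,0,0,0,0,0,0,0,0,0,0,0,0,0,0,0,0,0,0,0,0,0,0,0,0,0,0,0,0,0,0,0,0,0,0,0,0,0,0], grip=1, squeeze=30)

```text
time: 5.55
position: [0.5257, -0.0709, 0.0359]
tool_rot: [0.998, 0.057, 0.0, -0.0]
ft_force: [0.5, 0.5, 0.9]
grip_width: 0.0139
```

```bash
python3 - <<'E'
from h import *
o=st(); R=toolR(CY); to(tip([-39.5,94.5,69.5],R),R,o)
E
```

```text
t 5.55 p [ 0.5257 -0.0709  0.0359] case mm [-39.1 -74.4  35.9] xax [0.994 0.114 0.   ] zax [ 0.  0. -1.] F [0.49 0.45 0.86] w 13.9
shift cm [ -0.07 -16.89   0.14] rot [-0.  -0.  -0.1] | dist 168.9
```

drive_tool(targets=[0,-1,0,0,0,0,0,-3,0,0,0,0,0,-5,0,0,0,0,0,-7,0,0,0,0,0,-9,0,0,0,0,0,-11,0,0,0,0,0,-13,0,0,0,0,0,-15,0,0,0,0,0,-16,0,0,0,0,0,-16.5,0,0,0,0,0,-16.9,0,0,0,0,0,-16.9,0,0,0,0])

```text
time: 6.55
position: [0.5064, 0.0976, 0.0359]
tool_rot: [0.998, 0.057, 0.0, -0.0]
ft_force: [-1.1, 1.9, 2.4]
grip_width: 0.0141
```

```bash
python3 - <<'E'
from h import *
o=st(); im,d=robot.camera('wrist'); cv2.imwrite('pics/i_wrist.png',im[:,:,::-1]);np.save('pics/i.npy',im);np.save('pics/i_d.npy',d);np.save('pics/i_pose.npy',np.r_[o['position'],o['tool_rot']])
o=st()
E
```

```text
t 6.55 p [0.5064 0.0976 0.0359] case mm [-38.7  95.1  35.9] xax [0.994 0.114 0.   ] zax [ 0.     0.001 -1.   ] F [-1.1   1.91  2.44] w 14.1
t 6.6 p [0.5065 0.0972 0.0359] case mm [-38.7  94.7  35.9] xax [0.994 0.113 0.   ] zax [ 0.     0.001 -1.   ] F [-0.3   1.81  3.  ] w 13.6
```

View pics/i_wrist.png

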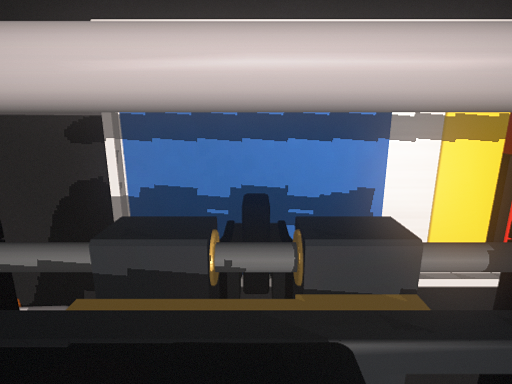

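drive_tool(targets=[0,0,0,0,0,0,0,0,0,0,0,0,0,0,0,0,0,0,0,0,0,0,0,0,0,0,-2,0,0,0,0,0,-5,0,0,0,0,0,-9,0,0,0,0,0,-13,0,0,0,-3,2,-16,0,0,0,-7,5,-18,0,0,0,-10,8,-18,0,0,0,-13,11,-18,0,0,0], grip=-0.4)

```text
time: 7.6
position: [0.4004, -0.0145, 0.2168]
tool_rot: [0.998, 0.058, 0.002, 0.001]
ft_force: [1.1, -1.0, -0.5]
grip_width: 0.0607
```

```bash
python3 - <<'E'
from h import *
o=st(); im,d=robot.camera('wrist'); cv2.imwrite('pics/j_wrist.png',im[:,:,::-1]);np.save('pics/j.npy',im);np.save('pics/j_d.npy',d);np.save('pics/j_pose.npy',np.r_[o['position'],o['tool_rot']])
o=st()
im,d=robot.camera('side'); cv2.imwrite('pics/j_side.png',cv2.resize(im[120:270,160:320,::-1],None,fx=4,fy=4,interpolation=cv2.INTER_CUBIC))
E
```

```text
t 7.6 p [ 0.4004 -0.0145  0.2168] case mm [-157.    -4.   216.8] xax [0.993 0.116 0.004] zax [ 0.004 -0.002 -1.   ] F [ 1.1  -1.02 -0.55] w 60.7
t 7.65 p [ 0.3944 -0.0189  0.2156] case mm [-163.5   -7.7  215.6] xax [ 0.994  0.111 -0.005] zax [-0.005 -0.004 -1.   ] F [-4.19 -1.43 -0.07] w 61.0
```

View pics/j_wrist.png

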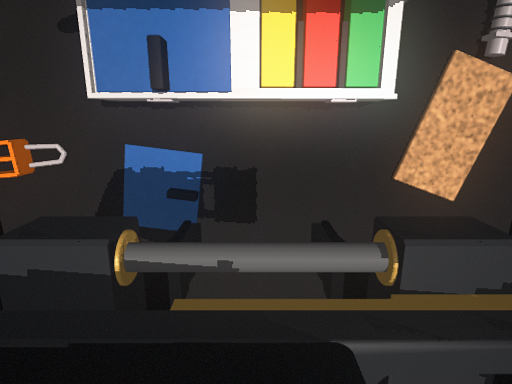

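View pics/j_side.png

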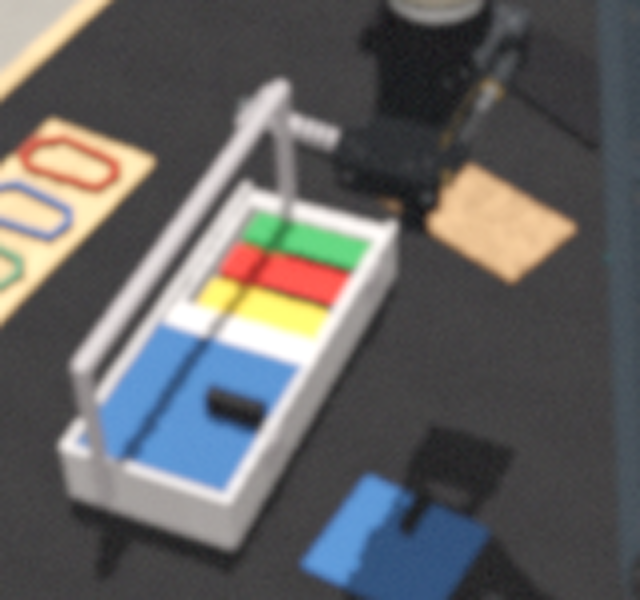

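```bash
python3 - <<'E'
from h import *
p=np.load('pics/j_pose.npy'); tcp=(p[:3],p[3:]); im=np.load('pics/j.npy'); hsv=cv2.cvtColor(im,cv2.COLOR_RGB2HSV); d=np.load('pics/j_d.npy'); P=pts('wrist',d,tcp=tcp)
for nm,lo,hi in(('yellow',22,32),('green',50,75)):
    m=(hsv[...,0]>lo)&(hsv[...,0]<hi)&(hsv[...,1]>120)&(hsv[...,2]>100)
    for r in (30,50,70):
        c=np.where(m[r,240:400])[0]+240
        W=rayplane('wrist',[(c.min()-.5,r),(c.max()+.5,r)],.0555,tcp); ci=Ro.from_euler('z',CY,degrees=True).inv().apply(W-CT)*1000
        print(nm,r,ci.round(1).tolist(),'z',np.median(P[r,c,2]).round(4))
o=st(); R=toolR(CY,38); a=R.as_matrix()[:,2]
print(R.as_matrix().round(2))
to(tip([-38,-28,161],R),R,o)
E
```

```text
yellow 30 [[-3.5, -10.2, 55.5], [-3.5, -44.8, 55.5]] z 0.0552
yellow 50 [[-22.9, -10.4, 55.5], [-22.8, -45.4, 55.5]] z 0.0554
yellow 70 [[-42.8, -10.5, 55.5], [-42.8, -45.0, 55.5]] z 0.0554
green 30 [[-3.4, -101.4, 55.5], [-3.3, -136.0, 55.5]] z 0.0548
green 50 [[-22.7, -132.6, 55.5], [-22.7, -136.9, 55.5]] z 0.0545
green 70 [[-42.6, -135.6, 55.5], [-42.6, -136.6, 55.5]] z 0.0536
t 7.7 p [ 0.3969 -0.0166  0.2155] case mm [-160.7   -5.7  215.5] xax [ 0.994  0.107 -0.003] zax [-0.002 -0.001 -1.   ] F [ 0.42  0.03 -0.58] w 60.6
[[ 0.78  0.12  0.61]
 [ 0.09 -0.99  0.07]
 [ 0.62  0.   -0.79]]
shift cm [14.46  2.1   8.18] rot [ 0.21 38.14 -0.44] | dist 167.5
```

drive_tool(targets=[2,0.3,1,0,6.5,0,4,0.6,2,0,13,0,6,1,3,0,19,0,8,1.2,4.4,0,26,0,10,1.5,6,0,32,-0.2,12,1.8,7,0,38,-0.4,14.5,2.1,8.2,0.2,38.1,-0.4,14.5,2.1,8.2,0.2,38.1,-0.4,14.5,2.1,8.2,0.2,38.1,-0.4,14.5,2.1,8.2,0.2,38.1,-0.4], grip=1)

```text
time: 8.53
position: [0.536, 0.0023, 0.1489]
tool_rot: [0.948, 0.067, 0.308, -0.045]
ft_force: [-0.6, -0.2, 0.3]
grip_width: 0.0041
```

```bash
python3 - <<'E'
from h import *
o=st(); R=toolR(CY,38)
im,d=robot.camera('wrist'); cv2.imwrite('pics/k_wrist.png',im[:,:,::-1])
o=st()
to(tip([-38,-28,161],R),R,o); to(tip([36,-28,66],R),R,o)
E
```

```text
t 8.53 p [0.536  0.0023 0.1489] case mm [-20.4  -3.  148.9] xax [0.801 0.099 0.591] zax [ 0.579  0.127 -0.806] F [-0.61 -0.17  0.26] w 4.1
t 8.58 p [0.5362 0.0013 0.1475] case mm [-20.3  -4.  147.5] xax [0.802 0.098 0.59 ] zax [ 0.578  0.126 -0.806] F [ 0.02 -0.59 -1.38] w 2.1
shift cm [-0.53  2.48  1.22] rot [-3.33  1.86  0.21] | dist 28.1
shift cm [-0.16  3.18 13.24] rot [-3.33  1.86  0.21] | dist 136.1
```

View pics/k_wrist.png

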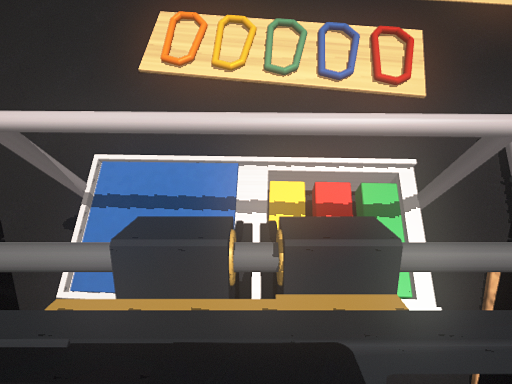

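drive_tool(targets=[-0.5,2.5,1.2,-3.3,1.9,0.2,-0.5,2.5,1.2,-3.3,1.9,0.2,-0.5,2.5,1.2,-3.3,1.9,0.2,-0.5,2.5,1.2,-3.3,1.9,0.2,-0.5,2.5,1.2,-3.3,1.9,0.2])

```text
time: 9.0
position: [0.5423, -0.0207, 0.1357]
tool_rot: [0.944, 0.056, 0.325, -0.02]
ft_force: [-0.1, 0.1, 0.2]
grip_width: 0.0003
```

```bash
python3 - <<'E'
from h import *
o=st(); R=toolR(CY,38)
print(o['q'].round(2), o['joint_velocities'].round(2))
to(tip([36,-28,66],R),R,o)
E
```

```text
t 9.0 p [ 0.5423 -0.0207  0.1357] case mm [-16.8 -26.5 135.7] xax [0.782 0.093 0.616] zax [ 0.611  0.075 -0.788] F [-0.07  0.15  0.2 ] w 0.3
[-0.47  0.44  2.25  1.89  0.37 -0.83] [ 0.   -0.01  0.    0.02  0.   -0.02]
shift cm [-0.14  0.19 12.24] rot [-0.22 -0.02  0.1 ] | dist 122.4
```

drive_tool(targets=[0,0.1,1.5,-0.2,0,0,0,0.2,3.5,-0.2,0,0,-0.1,0.2,5.5,-0.2,0,0,-0.1,0.2,7.5,-0.2,0,0,-0.1,0.2,9.5,-0.2,0,0,-0.1,0.2,11,-0.2,0,0,-0.1,0.2,12,-0.2,0,0,-0.1,0.2,12.2,-0.2,0,0,-0.1,0.2,12.2,-0.2,0,0,-0.1,0.2,12.2,-0.2,0,0])

```text
time: 9.83
position: [0.6159, -0.014, 0.0393]
tool_rot: [0.944, 0.055, 0.325, -0.018]
ft_force: [-0.1, -1.0, 0.2]
grip_width: 0.0007
```

```bash
python3 - <<'E'
from h import *
o=st(); R=toolR(CY,38); z=Ro.from_quat(o['tool_rot']).apply([0,0,-FT])
print('tip case',((Ro.from_euler('z',CY,degrees=True).inv().apply(o['position']+z-CT))*1000).round(1),o['q'].round(2))
to(tip([36,-28,66],R),R,o);to(tip([36,-28,52],R),R,o)
im,d=robot.camera('wrist'); cv2.imwrite('pics/l_wrist.png',im[:,:,::-1])
im,d=robot.camera('side'); cv2.imwrite('pics/l_side.png',cv2.resize(im[120:270,160:320,::-1],None,fx=4,fy=4,interpolation=cv2.INTER_CUBIC))
E
```

```text
t 9.83 p [ 0.6159 -0.014   0.0393] case mm [ 57.1 -28.4  39.3] xax [0.782 0.093 0.616] zax [ 0.612  0.071 -0.788] F [-0.06 -1.    0.2 ] w 0.7
tip case [ 35.6 -28.4  66.9] [-0.37  0.72  2.12  2.37  0.42 -1.23]
shift cm [-0.02 -0.04  0.09] rot [ 0.03 -0.04  0.1 ] | dist 1.1
shift cm [-0.89 -0.05  1.2 ] rot [ 0.03 -0.04  0.1 ] | dist 14.9
```

View pics/l_wrist.png

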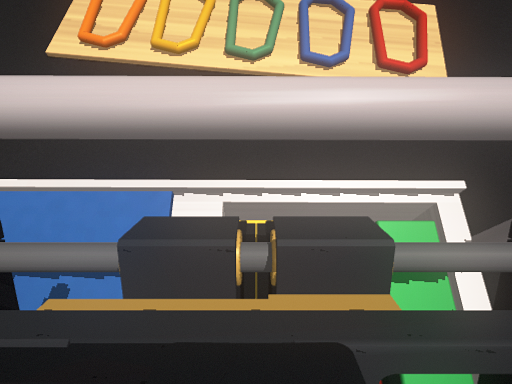

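View pics/l_side.png

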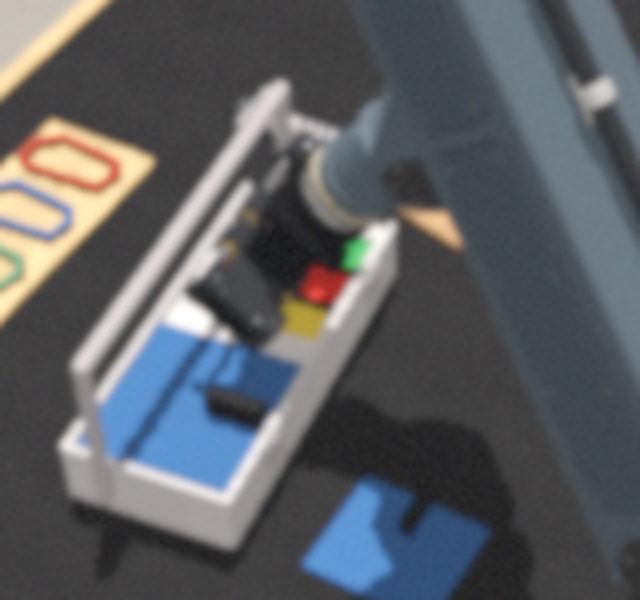

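drive_tool(targets=[-0.3,0,0.4,0,0,0,-0.5,0,0.65,0,0,0,-0.65,0,0.85,0,0,0,-0.8,0,1.05,0,0,0,-0.95,0,1.25,0,0,0,-0.95,0,1.25,0,0,0,-0.95,0,1.25,0,0,0])

```text
time: 10.52
position: [0.617, -0.0144, 0.0233]
tool_rot: [0.944, 0.055, 0.326, -0.018]
ft_force: [-0.1, 0.2, 2.5]
grip_width: 0.0007
```

```bash
python3 - <<'E'
from h import *
o=st(); R=toolR(CY,38); z=Ro.from_quat(o['tool_rot']).apply([0,0,-FT])
print('tip case',((Ro.from_euler('z',CY,degrees=True).inv().apply(o['position']+z-CT))*1000).round(1))
im,d=robot.camera('side'); cv2.imwrite('pics/m_side.png',cv2.resize(im[120:270,160:320,::-1],None,fx=4,fy=4,interpolation=cv2.INTER_CUBIC))
E
```

```text
t 10.52 p [ 0.617  -0.0144  0.0233] case mm [ 58.1 -28.9  23.3] xax [0.781 0.092 0.617] zax [ 0.613  0.07  -0.787] F [-0.13  0.23  2.46] w 0.7
tip case [ 36.5 -28.8  50.8]
```

View pics/m_side.png

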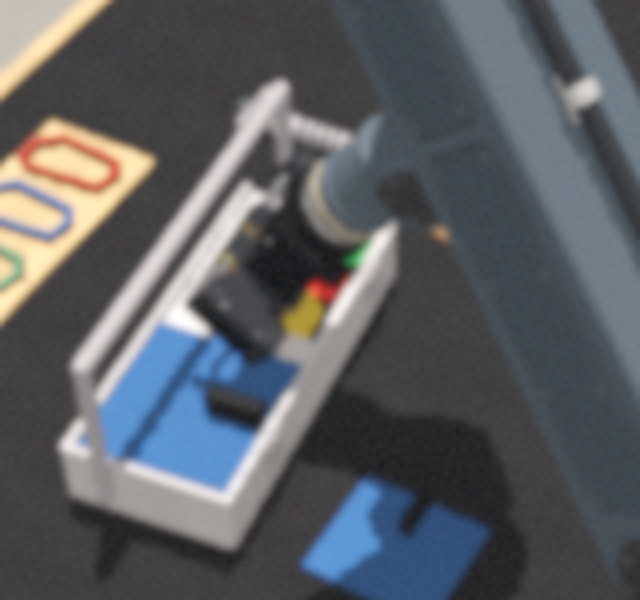

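drive_tool(targets=[0.4,0,-0.5,0,0,0,0.95,0,-1.3,0,0,0,0.95,0,-3,0,0,0,0.95,0,-6,0,0,0,0.95,0,-9,0,0,0,0.95,0,-12,0,0,0,0.95,0,-14.5,0,0,0,0.95,0,-16,0,0,0,0.95,0,-16,0,0,0,0.95,0,-16,0,0,0])

```text
time: 11.4
position: [0.5261, -0.0251, 0.1554]
tool_rot: [0.944, 0.055, 0.326, -0.017]
ft_force: [0.2, -0.2, -1.0]
grip_width: 0.0006
```

```bash
python3 - <<'E'
from h import *
o=st()
im,d=robot.camera('wrist'); cv2.imwrite('pics/n_wrist.png',im[:,:,::-1]);np.save('pics/n.npy',im);np.save('pics/n_d.npy',d);np.save('pics/n_pose.npy',np.r_[o['position'],o['tool_rot']])
im,d=robot.camera('side'); cv2.imwrite('pics/n_side.png',cv2.resize(im[120:270,160:320,::-1],None,fx=4,fy=4,interpolation=cv2.INTER_CUBIC))
o=st();R=toolR(CY); print(o['q'].round(2)); to(tip([-30,-28,110],R),R,o)
E
```

```text
t 11.4 p [ 0.5261 -0.0251  0.1554] case mm [-33.4 -29.1 155.4] xax [0.782 0.093 0.617] zax [ 0.613  0.069 -0.787] F [ 0.25 -0.2  -1.03] w 0.6
t 11.5 p [ 0.5265 -0.025   0.1543] case mm [-33.  -29.  154.3] xax [0.783 0.092 0.616] zax [ 0.612  0.07  -0.788] F [-0.23 -0.64 -0.47] w 0.4
[-0.5   0.37  2.27  1.75  0.37 -0.7 ]
shift cm [-4.65 -0.11  6.44] rot [  0.09 -38.     0.04] | dist 79.4
```

View pics/n_wrist.png

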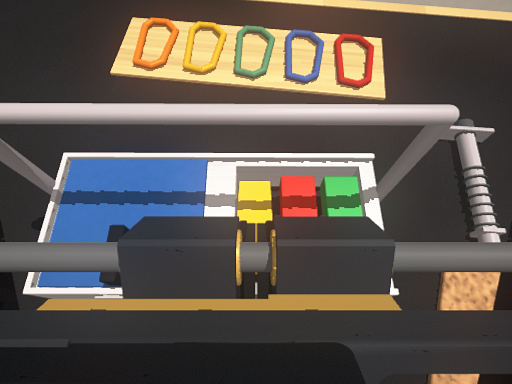

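View pics/n_side.png

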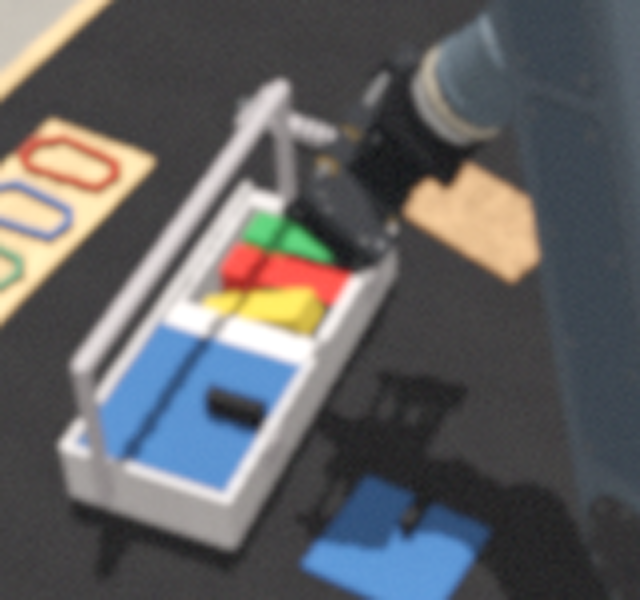

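```bash
python3 - <<'E'
from h import *
o=st();R=toolR(CY);to(tip([-50,-28,185],R),R,o)
E
```

```text
t 11.5 p [ 0.5265 -0.025   0.1543] case mm [-33.  -29.  154.3] xax [0.783 0.092 0.616] zax [ 0.612  0.07  -0.788] F [-0.23 -0.64 -0.47] w 0.4
shift cm [-1.61 -0.1  -0.71] rot [  0.09 -38.     0.04] | dist 17.6
```

drive_tool(targets=[-0.3,0,-0.1,0,-6,0,-0.6,0,-0.3,0,-12,0,-0.9,0,-0.4,0,-18,0,-1.2,0,-0.5,0,-25,0,-1.4,0,-0.6,0,-32,0,-1.6,-0.1,-0.7,0,-38,0,-1.6,-0.1,-0.7,0,-38,0,-1.6,-0.1,-0.7,0,-38,0,-1.6,-0.1,-0.7,0,-38,0,-1.6,-0.1,-0.7,0,-38,0], grip=-0.2)

```text
time: 12.33
position: [0.5076, -0.0261, 0.1494]
tool_rot: [0.998, 0.06, 0.034, -0.009]
ft_force: [0.7, 0.2, -0.2]
grip_width: 0.0507
```

```bash
python3 - <<'E'
from h import *
o=st()
im,d=robot.camera('wrist'); cv2.imwrite('pics/p_wrist.png',im[:,:,::-1]);np.save('pics/p.npy',im);np.save('pics/p_d.npy',d);np.save('pics/p_pose.npy',np.r_[o['position'],o['tool_rot']])
P=pts('wrist',d,tcp=(o['position'],o['tool_rot'])); C=Ro.from_euler('z',CY,degrees=True).inv().apply(P.reshape(-1,3)-CT).reshape(P.shape)*1000
np.save('pics/p_C.npy',C)
hsv=cv2.cvtColor(im,cv2.COLOR_RGB2HSV); m=(hsv[...,0]>20)&(hsv[...,0]<34)&(hsv[...,1]>120)&(hsv[...,2]>60)&(d>0)&(C[...,2]>20)&(C[...,2]<90)
for r in range(0,384,6):
    c=np.where(m[r])[0]
    if len(c)>8: print(r,c.min(),c.max(),C[r,c].mean(0).round(1),'y',C[r,c.min(),1].round(1),C[r,c.max(),1].round(1))
o=st(); R=toolR(CY); to(tip([-30,-28,61],R),R,o)
E
```

```text
t 12.33 p [ 0.5076 -0.0261  0.1494] case mm [-51.9 -27.9 149.4] xax [0.99  0.12  0.069] zax [ 0.067  0.022 -0.997] F [ 0.72  0.16 -0.25] w 50.7
90 240 275 [ 46.1 -27.6  35.7] y -10.6 -44.5
96 240 275 [ 40.2 -27.6  38.3] y -10.8 -44.5
102 240 275 [ 34.3 -27.7  41.4] y -10.9 -44.5
108 239 275 [ 28.5 -27.3  44.1] y -10.2 -44.4
126 239 276 [ 11.5 -28.   52.2] y -10.7 -45.3
132 239 276 [  5.9 -28.   54.7] y -10.8 -45.3
138 239 276 [  0.4 -28.1  57.1] y -10.9 -45.2
144 238 276 [ -5.  -27.7  59.7] y -10.2 -45.2
150 238 276 [-10.4 -27.8  62.1] y -10.4 -45.2
156 238 276 [-15.8 -27.8  64.8] y -10.5 -45.1
162 238 276 [-21.  -27.9  67.2] y -10.6 -45.1
168 238 276 [-26.2 -27.9  69.7] y -10.8 -45.1
174 237 276 [-31.4 -27.4  72.1] y -10.0 -45.1
180 237 276 [-36.5 -27.6  74.5] y -10.2 -45.0
186 237 276 [-41.6 -27.7  76.7] y -10.3 -45.0
t 12.38 p [ 0.5152 -0.0266  0.1511] case mm [-44.3 -29.3 151.1] xax [0.99  0.12  0.075] zax [ 0.074  0.018 -0.997] F [5.41 0.58 1.33] w 51.6
shift cm [ 4.900e-01 -1.000e-02  1.258e+01] rot [-0.53 -4.31  0.32] | dist 125.9
```

View pics/p_wrist.png

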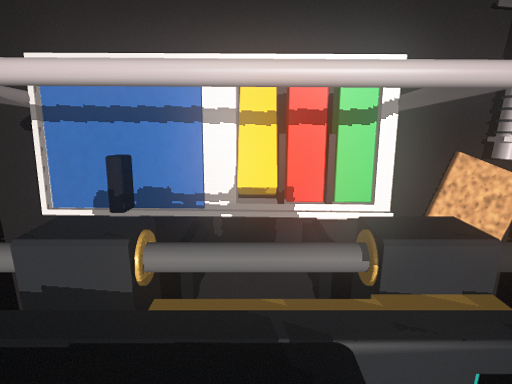

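drive_tool(targets=[0,0,0,0,-4,0.3,0,0,0,0,-4,0.3,0,0,0,0,-4,0.3,0,0,0,0,-4,0.3])

```text
time: 12.72
position: [0.5077, -0.0249, 0.1491]
tool_rot: [0.998, 0.06, 0.003, -0.008]
ft_force: [0.2, -0.2, -0.9]
grip_width: 0.0523
```

```bash
python3 - <<'E'
from h import *
o=st(); R=toolR(CY); print(o['joint_velocities'].round(2)); to(tip([-34,-27.8,90],R),R,o)
to(tip([-34,-27.8,60.5],R),R,o)
E
```

```text
t 12.72 p [ 0.5077 -0.0249  0.1491] case mm [-51.6 -26.7 149.1] xax [0.993 0.119 0.007] zax [ 0.005  0.017 -1.   ] F [ 0.22 -0.19 -0.89] w 52.3
[-0.01 -0.02  0.01 -0.01  0.01  0.01]
shift cm [1.7  0.27 9.42] rot [-0.95 -0.38  0.19] | dist 95.8
shift cm [ 1.68  0.32 12.37] rot [-0.95 -0.38  0.19] | dist 124.9
```

drive_tool(targets=[0.8,0.2,3,-0.5,-0.2,0.1,1.7,0.3,6,-0.9,-0.4,0.2,1.7,0.3,8.5,-0.9,-0.4,0.2,1.7,0.3,10.3,-0.9,-0.4,0.2,1.7,0.3,11.3,-0.9,-0.4,0.2,1.7,0.3,11.9,-0.9,-0.4,0.2,1.7,0.3,11.9,-0.9,-0.4,0.2,1.7,0.3,11.9,-0.9,-0.4,0.2])

```text
time: 13.38
position: [0.5271, -0.0251, 0.0321]
tool_rot: [0.998, 0.057, 0.001, 0.001]
ft_force: [0.8, -0.6, 0.1]
grip_width: 0.0521
```

```bash
python3 - <<'E'
from h import *
o=st(); R=toolR(CY); to(tip([-34,-27.8,60.5],R),R,o)
im,d=robot.camera('wrist'); cv2.imwrite('pics/r_wrist.png',im[:,:,::-1])
E
```

```text
t 13.38 p [ 0.5271 -0.0251  0.0321] case mm [-32.4 -29.2  32.1] xax [0.993 0.114 0.002] zax [ 0.002 -0.001 -1.   ] F [ 0.84 -0.63  0.13] w 52.1
shift cm [-0.17 -0.14  0.66] rot [ 0.09 -0.12 -0.08] | dist 7.0
```

View pics/r_wrist.png

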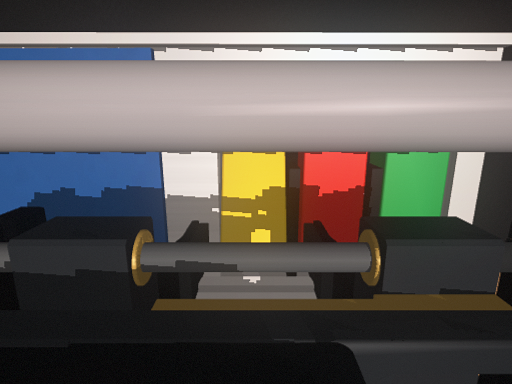

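drive_tool(targets=[-0.1,-0.1,0.3,0,0,0,-0.15,-0.15,0.6,0,0,0,-0.15,-0.15,0.6,0,0,0,-0.15,-0.15,0.6,0,0,0])

```text
time: 13.77
position: [0.5253, -0.0235, 0.0258]
tool_rot: [0.998, 0.057, 0.001, 0.001]
ft_force: [0.4, -0.1, 1.0]
grip_width: 0.0522
```

drive_tool(targets=[0,0,0,0,0,0,0,0,0,0,0,0,0,0,0,0,0,0,0,0,0,0,0,0,0,0,0,0,0,0,0,0,0,0,0,0], grip=1, squeeze=40)

```text
time: 14.27
position: [0.5255, -0.0236, 0.0257]
tool_rot: [0.998, 0.057, 0.001, 0.001]
ft_force: [0.4, 0.5, 0.0]
grip_width: 0.0357
```

```bash
python3 - <<'E'
from h import *
o=st(); print(o['joint_velocities'].round(2))
E
```

```text
t 14.27 p [ 0.5255 -0.0236  0.0257] case mm [-33.8 -27.4  25.7] xax [0.993 0.114 0.001] zax [ 0.002 -0.001 -1.   ] F [0.43 0.49 0.02] w 35.7
[-0. -0. -0.  0. -0.  0.]
```

drive_tool(targets=[0,0,-0.5,0,0,0,0,0,-1.2,0,0,0,0,0,-2.2,0,0,0,0,0,-3.5,0,0,0,0,0,-5,0,0,0,0,0,-6.5,0,0,0,0,0,-7.8,0,0,0,0,0,-8.5,0,0,0,0,0,-8.5,0,0,0])

```text
time: 15.02
position: [0.5267, -0.0237, 0.1129]
tool_rot: [0.998, 0.057, 0.003, 0.001]
ft_force: [-0.1, -0.8, -0.9]
grip_width: 0.0358
```

```bash
python3 - <<'E'
from h import *
o=st()
im,d=robot.camera('side'); cv2.imwrite('pics/s_side.png',cv2.resize(im[120:270,160:320,::-1],None,fx=4,fy=4,interpolation=cv2.INTER_CUBIC))
im,d=robot.camera('wrist'); cv2.imwrite('pics/s_wrist.png',im[:,:,::-1])
P=pts('wrist',d,tcp=(o['position'],o['tool_rot'])); C=Ro.from_euler('z',CY,degrees=True).inv().apply(P.reshape(-1,3)-CT).reshape(P.shape)*1000
hsv=cv2.cvtColor(im,cv2.COLOR_RGB2HSV); m=(hsv[...,0]>20)&(hsv[...,0]<34)&(hsv[...,1]>120)&(hsv[...,2]>40)&(d>0)&(d<.5)
for r in range(0,240,8):
    c=np.where(m[r,200:310])[0]+200
    if len(c)>8: print(r,c.min(),c.max(),np.median(C[r,c],0).round(1))
E
```

```text
t 15.02 p [ 0.5267 -0.0237  0.1129] case mm [-32.7 -27.8 112.9] xax [0.993 0.115 0.005] zax [ 0.006 -0.003 -1.   ] F [-0.14 -0.77 -0.9 ] w 35.8
72 228 262 [ 57.5 -17.9 117.9]
80 226 286 [ 52.8 -27.8 120.5]
88 226 287 [ 48.2 -28.4 122.7]
136 225 287 [ 21.9 -28.1 135. ]
144 224 287 [ 17.6 -28.  136.8]
152 224 287 [ 13.5 -27.8 138.8]
160 224 288 [  9.3 -28.3 140.8]
168 224 288 [  5.2 -28.  142.6]
176 224 288 [  1.2 -27.8 144.8]
184 223 288 [ -2.9 -27.8 146.4]
192 223 288 [ -6.9 -27.7 148.2]
200 223 288 [-10.8 -27.7 150.2]
208 223 288 [-14.7 -27.7 152.1]
216 222 289 [-18.5 -27.5 153.8]
224 222 289 [-22.3 -27.7 155.7]
232 222 289 [-26.2 -27.7 157.2]
```

View pics/s_wrist.png

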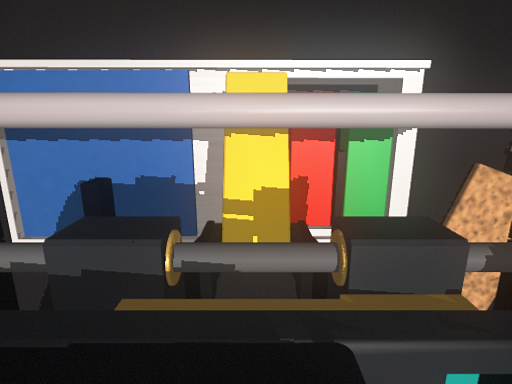

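View pics/s_side.png

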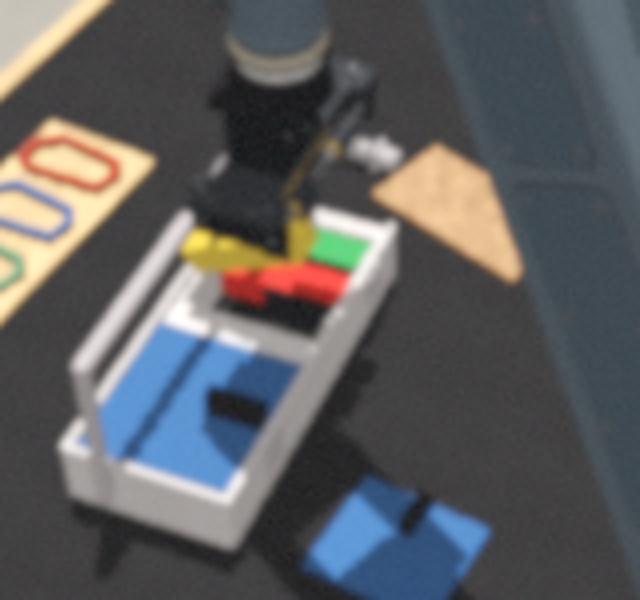

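```bash
python3 - <<'E'
from h import *
for f in('j','p'):
    p=np.load(f'pics/{f}_pose.npy'); tcp=(p[:3],p[3:]); im=np.load(f'pics/{f}.npy'); hsv=cv2.cvtColor(im,cv2.COLOR_RGB2HSV)
    m=((hsv[...,0]>6)&(hsv[...,0]<24)&(hsv[...,1]>70)&(hsv[...,2]>70)).astype(np.uint8); m[:, :385]=0
    m=cv2.morphologyEx(m,cv2.MORPH_CLOSE,np.ones((5,5)))
    nl,l,s,c=cv2.connectedComponentsWithStats(m); i=1+np.argmax(s[1:,4]); print(f,s[i])
    cs,_=cv2.findContours((l==i).astype(np.uint8),cv2.RETR_EXTERNAL,cv2.CHAIN_APPROX_NONE)
    q=cs[0][:,0]; W=rayplane('wrist',q,.008,tcp)[:,:2]; r=cv2.minAreaRect((W*1000).astype(np.float32)); print(r, 'touch border',(q[:,0]>=510).sum())
    print(cv2.boxPoints(r).round(1).tolist())
d=np.load('pics/j_d.npy');p=np.load('pics/j_pose.npy');P=pts('wrist',d,tcp=(p[:3],p[3:]));print(np.median(P[100:150,430:460,2]))
E
```

```text
j [ 393   50  119  152 9848]
((479.4086608886719, -260.32958984375), (95.00753021240234, 170.57040405273438), 75.89643859863281) touch border 29
[[385.1000061035156, -285.6000061035156], [550.5, -327.20001220703125], [573.7000122070312, -235.0], [408.29998779296875, -193.5]]
p [ 425  151   87   91 4940]
((525.9603271484375, -270.81048583984375), (95.70880889892578, 77.31609344482422), 78.02054595947266) touch border 57
[[478.20001220703125, -309.6000061035156], [553.7999877929688, -325.6000061035156], [573.7000122070312, -232.0], [498.1000061035156, -216.0]]
0.007800144239509504
```

```bash
cat >> h.py <<'E'
PC=np.array([.480,-.2615]); PY=-13.8; LE=25.1; BC=np.array([.0353,0,-.0164])
def place(z_under):
    R=toolR(PY,LE); return np.r_[PC,z_under+.013]-R.apply(BC), R
E
python3 - <<'E'
from h import *
o=st(); print(o['q'].round(2)); p,R=place(.07); print(p); to(p,R,o)
to(case2w([-150,-60,130]),toolR(CY),o)
E
```

```text
t 15.12 p [ 0.5252 -0.0234  0.111 ] case mm [-34.1 -27.2 111. ] xax [0.993 0.114 0.002] zax [ 0.002 -0.001 -1.   ] F [-0.34  0.03 -0.48] w 35.6
[-0.26  0.5   1.76 -0.    0.88  1.2 ]
[ 0.45571222 -0.25553435  0.05317443]
shift cm [-9.57 22.26  5.8 ] rot [-4.38 24.73 20.06] | dist 249.1
shift cm [-11.58   3.29  -1.92] rot [ 0.1  -0.09 -0.06] | dist 121.9
```

drive_tool(targets=[-2,0,-0.5,0,0,0,-5,0,-1,0,0,0,-8,0.5,-1.5,0,0,0,-11,2,-2,0,0,0,-12,5,-2,0,0,3,-12,8.5,-1.5,0,0,6,-12,12,-1,-0.5,3,10,-11,15,0,-1,6,14,-10.5,18,1,-2,10,17,-10,21,2,-3,14,20,-9.6,22.3,3,-3.5,18,20,-9.6,22.3,4,-4,21,20])

```text
time: 16.12
position: [0.4573, -0.2545, 0.0762]
tool_rot: [0.978, -0.116, 0.17, 0.019]
ft_force: [1.2, 1.1, -1.4]
grip_width: 0.0356
```

```bash
python3 - <<'E'
from h import *
o=st(); print(o['q'].round(2),o['joint_velocities'].round(2)); p,R=place(.07); to(p,R,o)
E
```

```text
t 16.12 p [ 0.4573 -0.2545  0.0762] case mm [-128.2 -248.9   76.2] xax [ 0.915 -0.221  0.337] zax [ 0.328 -0.077 -0.942] F [ 1.2   1.09 -1.41] w 35.6
[-0.85  0.51  2.07  0.62  0.35  0.39] [-0.18  0.19  0.38  2.03 -0.5  -2.18]
shift cm [-0.9   0.15  2.13] rot [-0.2   5.43  0.19] | dist 23.1
```

drive_tool(targets=[-0.3,0,0.5,0,2,0,-0.5,0,1,0,4,0,-0.5,0,1,0,4,0,-0.5,0,1,0,4,0,-0.5,0,1,0,4,0])

```text
time: 16.53
position: [0.4557, -0.2507, 0.0655]
tool_rot: [0.972, -0.115, 0.202, 0.021]
ft_force: [0.3, 0.2, 0.1]
grip_width: 0.0357
```

```bash
python3 - <<'E'
from h import *
o=st(); print(o['q'].round(2),o['joint_velocities'].round(2)); p,R=place(.07); to(p,R,o)
im,d=robot.camera('wrist'); cv2.imwrite('pics/t_wrist.png',im[:,:,::-1]); np.save('pics/t.npy',im);np.save('pics/t_pose.npy',np.r_[o['position'],o['tool_rot']]);np.save('pics/t_d.npy',d)
im,d=robot.camera('scene'); cv2.imwrite('pics/t_scene.png',cv2.resize(im[210:330,160:310,::-1],None,fx=5,fy=5,interpolation=cv2.INTER_CUBIC))
im,d=robot.camera('side'); cv2.imwrite('pics/t_side.png',cv2.resize(im[120:220,220:340,::-1],None,fx=5,fy=5,interpolation=cv2.INTER_CUBIC))
E
```

```text
t 16.53 p [ 0.4557 -0.2507  0.0655] case mm [-129.3 -245.    65.5] xax [ 0.892 -0.214  0.398] zax [ 0.388 -0.088 -0.917] F [0.35 0.15 0.14] w 35.7
[-0.89  0.54  2.14  1.07  0.28 -0.1 ] [ 0.01 -0.02 -0.02 -0.02  0.    0.01]
shift cm [-0.39  0.48  1.17] rot [-0.43  1.64  0.27] | dist 13.2
```

View pics/t_wrist.png

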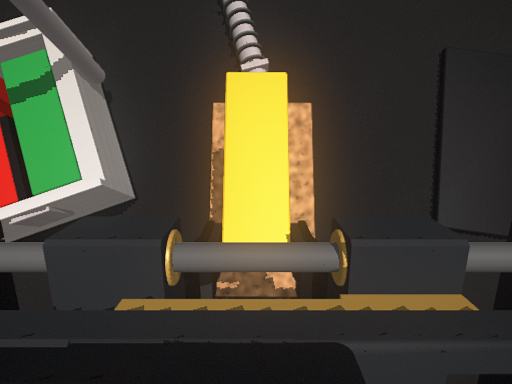

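View pics/t_scene.png

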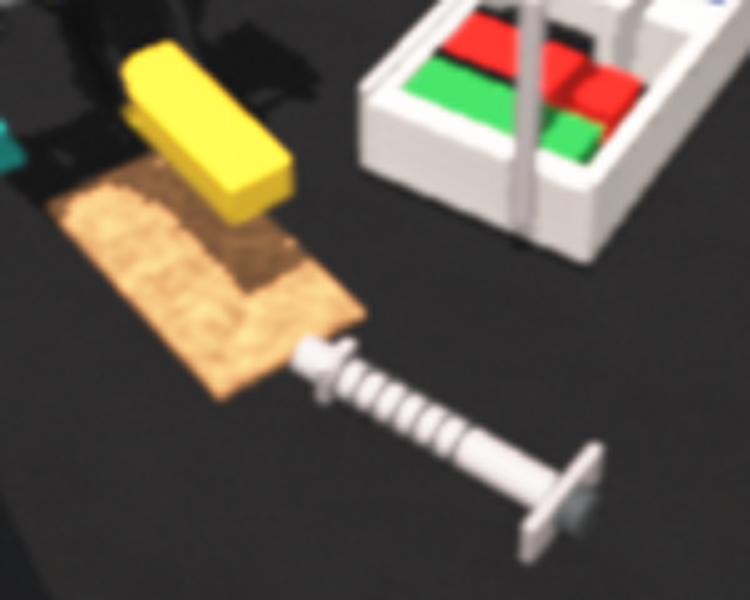

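View pics/t_side.png

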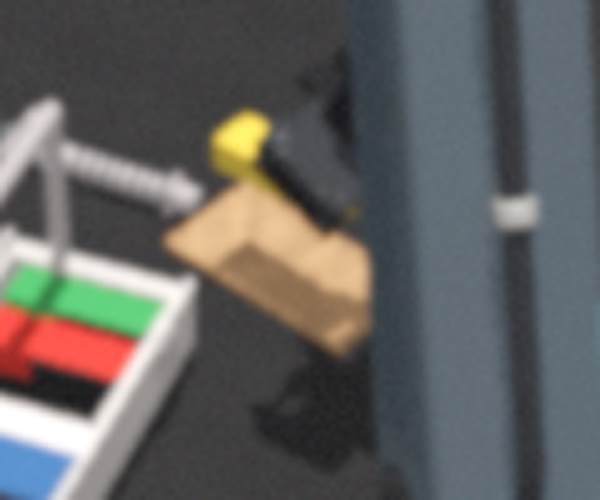

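```bash
python3 - <<'E'
from h import *
p=np.load('pics/t_pose.npy'); tcp=(p[:3],p[3:]); im=np.load('pics/t.npy'); d=np.load('pics/t_d.npy'); hsv=cv2.cvtColor(im,cv2.COLOR_RGB2HSV); P=pts('wrist',d,tcp=tcp)
y=(hsv[...,0]>22)&(hsv[...,0]<34)&(hsv[...,1]>120)&(hsv[...,2]>120)&(d>0)&(P[...,2]>.03)
y[:,:215]=0;y[:,300:]=0;y[236:]=0
q=P[y]; A=np.c_[q[:,:2],np.ones(len(q))]; co,*_=np.linalg.lstsq(A,q[:,2],rcond=None); r=q[:,2]-A@co; k=abs(r)<.003; co,*_=np.linalg.lstsq(A[k],q[k,2],rcond=None); print('bar top plane slope deg',np.degrees(co[:2]).round(2),k.mean())
# slope along/across pad axis
u=np.array([np.cos(np.radians(PY)),np.sin(np.radians(PY))]);v=np.array([-u[1],u[0]])
print('pitch along',np.degrees(np.arctan(co[:2]@u)).round(2),'roll',np.degrees(np.arctan(co[:2]@v)).round(2))
def edges(mask,rows,c0,c1):
    L=[];Rr=[]
    for r in rows:
        c=np.where(mask[r,c0:c1])[0]+c0
        if len(c)>5: L.append((c.min()-.5,r));Rr.append((c.max()+.5,r))
    return np.array(L),np.array(Rr)
L,Rr=edges(y,range(90,215,5),210,300)
zt=co[0]*.48+co[1]*-.2615+co[2]; print('top z at pad centre',zt)
l=rayplane('wrist',L,zt,tcp)[:,:2];rr=rayplane('wrist',Rr,zt,tcp)[:,:2]
f=lambda e:(np.degrees(np.arctan2(*(np.linalg.svd(e-e.mean(0))[2][0]*np.sign(np.linalg.svd(e-e.mean(0))[2][0][0]))[::-1])))
print('bar edges yaw',f(l),f(rr),'lat centre', ((l.mean(0)+rr.mean(0))/2-PC)@v*1000,'width',np.linalg.norm((rr.mean(0)-l.mean(0)))*1000)
w=np.where(y[:,256])[0]; fe=rayplane('wrist',[(256,w.min()-.5)],zt,tcp)[0,:2]; print('far end along',(fe-PC)@u*1000)
# pad
br=((hsv[...,0]>4)&(hsv[...,0]<24)&(hsv[...,1]>60)&(hsv[...,2]>60)&~y)
L=[];Rr=[]
for r in range(112,205,4):
    c=np.where(br[r,190:226])[0]+190
    if len(c): L.append((c.min()-.5,r))
    c=np.where(br[r,288:330])[0]+288
    if len(c): Rr.append((c.max()+.5,r))
l=rayplane('wrist',L,.008,tcp)[:,:2];rr=rayplane('wrist',Rr,.008,tcp)[:,:2]
print('pad yaw',f(l),f(rr),'lat l,r',((l-PC)@v*1000).round(1)[[0,-1]],((rr-PC)@v*1000).round(1)[[0,-1]])
ff=[]
for c in list(range(216,224))+list(range(292,310,2)):
    w=np.where(br[90:140,c])[0]+90; ff.append((c,w.min()-.5))
fe=rayplane('wrist',ff,.008,tcp)[:,:2]; print('pad far edge along',((fe-PC)@u*1000).round(1))
E
```

```text
bar top plane slope deg [-1.85  0.77] 1.0
pitch along -1.98 roll 0.31
top z at pad centre 0.10792806835765371
bar edges yaw -13.6591092185752 -13.258374825057492 lat centre 4.136524553102275 width 34.824231739606184
far end along 53.86881079010488
pad yaw -13.382751649380813 -15.260576687823717 lat l,r [60.5 59.7] [-59.9 -58.3]
pad far edge along [95.6 95.6 95.6 95.6 95.6 95.6 95.6 95.6 96.  96.  96.  96.  96.  96.
 96.  96.  96.1]
```

```bash
python3 - <<'E'
from h import *
p=np.load('pics/t_pose.npy'); tcp=(p[:3],p[3:]); im=np.load('pics/t.npy'); d=np.load('pics/t_d.npy');P=pts('wrist',d,tcp=tcp)
u=np.array([np.cos(np.radians(PY)),np.sin(np.radians(PY))]);v=np.array([-u[1],u[0]])
m=(P[...,2]>.004)&(P[...,2]<.02)&(d>0)
for nm,mm in(('depth',m),('bright',(im[...,0].astype(int)-im[...,2]>45)&(P[...,2]<.02))):
    L=[];Rr=[]
    for r in range(112,205,6):
        c=np.where(mm[r,190:226])[0]+190
        if len(c): L.append((c.min()-.5,r))
        c=np.where(mm[r,288:330])[0]+288
        if len(c): Rr.append((c.max()+.5,r))
    l=rayplane('wrist',L,.008,tcp)[:,:2];rr=rayplane('wrist',Rr,.008,tcp)[:,:2]
    print(nm,'l',((l-PC)@v*1000).round(1),'r',((rr-PC)@v*1000).round(1))
    ff=[]
    for c in list(range(214,224,2))+list(range(292,310,3)):
        w=np.where(mm[90:140,c])[0]+90
        if len(w): ff.append((c,w.min()-.5))
    fe=rayplane('wrist',ff,.008,tcp)[:,:2]; print('far',((fe-PC)@u*1000).round(1))
E
```

```text
depth l [45.2 45.  44.8 44.7 44.5 45.2 45.  44.9 44.7 44.5 44.3 45.  44.  44.7
 44.5 44.4] r [-44.7 -44.6 -44.5 -44.3 -44.2 -44.1 -44.9 -44.8 -44.6 -44.5 -44.4 -44.3
 -45.1 -44.9 -44.8 -44.7]
far [84.  84.  84.  84.  84.  83.4 83.4 83.4 83.4 83.4 83.5]
bright l [45.2 45.  44.8 44.7 44.5 45.2 45.  44.9 44.7 44.5 45.2 45.  44.  44.7
 44.5 44.4] r [-44.7 -45.5 -45.3 -45.2 -45.1 -45.  -44.9 -45.6 -45.5 -45.4 -45.3 -45.2
 -45.1 -45.8 -45.7 -45.6]
far [84.  84.  84.  84.  84.  93.1 89.2 84.4 84.4 84.4 84.4]
```

```bash
sed -i 's/^PC=.*/PC=np.array([.479,-.2612]); PY=-13.8; LE=25.4; BC=np.array([.0353,0,-.0164])/' h.py; python3 - <<'E'
from h import *
o=st(); R0=Ro.from_quat(o['tool_rot']); c=o['position']+R0.apply(BC); print('pred centre',c,'underside',c[2]-.013)
for z in(.03,.012,.008):
    p,R=place(z); to(p,R,o)
E
```

```text
t 16.68 p [ 0.4569 -0.2514  0.0665] case mm [-128.3 -245.8   66.5] xax [ 0.892 -0.212  0.4  ] zax [ 0.39  -0.09  -0.916] F [-0.36 -0.1  -1.67] w 35.8
pred centre [ 0.48192614 -0.25738061  0.0956683 ] underside 0.08266829876043846
shift cm [-2.24  0.44  4.86] rot [-0.36  1.8   0.39] | dist 53.6
shift cm [-2.96  0.45  6.51] rot [-0.36  1.8   0.39] | dist 71.6
shift cm [-3.12  0.45  6.87] rot [-0.36  1.8   0.39] | dist 75.6
```

drive_tool(targets=[-0.6,0.1,1.2,-0.1,0.5,0.1,-1.2,0.2,2.6,-0.2,1,0.2,-1.8,0.3,4,-0.3,1.5,0.3,-2.3,0.4,5,-0.4,1.8,0.4,-2.6,0.45,5.6,-0.4,1.8,0.4,-2.6,0.45,5.6,-0.4,1.8,0.4,-2.6,0.45,5.6,-0.4,1.8,0.4,-2.6,0.45,5.6,-0.4,1.8,0.4])

```text
time: 17.35
position: [0.4546, -0.2551, 0.0051]
tool_rot: [0.968, -0.117, 0.219, 0.027]
ft_force: [0.2, -0.1, 0.8]
grip_width: 0.0359
```

```bash
python3 - <<'E'
from h import *
o=st(); R0=Ro.from_quat(o['tool_rot']); c=o['position']+R0.apply(BC); print('pred centre',c,'underside',c[2]-.013)
for z in(.012,.009,.007):
    p,R=place(z); to(p,R,o)
im,d=robot.camera('wrist'); cv2.imwrite('pics/u_wrist.png',im[:,:,::-1])
P=pts('wrist',d,tcp=(o['position'],o['tool_rot'])); hsv=cv2.cvtColor(im,cv2.COLOR_RGB2HSV)
y=(hsv[...,0]>22)&(hsv[...,0]<34)&(hsv[...,1]>120)&(hsv[...,2]>120)&(d>0)&(P[...,2]>.03)
y[:,:215]=0;y[:,300:]=0;y[236:]=0
q=P[y]; A=np.c_[q[:,:2],np.ones(len(q))]; co,*_=np.linalg.lstsq(A,q[:,2],rcond=None)
u=np.array([np.cos(np.radians(PY)),np.sin(np.radians(PY))]);v=np.array([-u[1],u[0]])
print('pitch',np.degrees(co[:2]@u).round(2),'roll',np.degrees(co[:2]@v).round(2),'underside',co@np.r_[PC,1]-.026)
m=(P[...,2]>.004)&(P[...,2]<.014)&(d>0)
for r in (130,160,190):
    c=np.where(y[r])[0]; e=rayplane('wrist',[(c.min()-.5,r),(c.max()+.5,r)],.045,(o['position'],o['tool_rot']))[:,:2]
    print('bar lat',((e-PC)@v*1000).round(1), 'row',r, 'pad cols',np.where(m[r])[0].min(),np.where(m[r])[0].max())
E
```

```text
t 17.35 p [ 0.4546 -0.2551  0.0051] case mm [-130.9 -249.2    5.1] xax [ 0.877 -0.216  0.429] zax [ 0.417 -0.103 -0.903] F [ 0.2  -0.08  0.79] w 35.9
pred centre [ 0.47873704 -0.26097964  0.035055  ] underside 0.022054998504330015
shift cm [-0.4   0.01  0.92] rot [ 0.02 -0.03 -0.01] | dist 10.0
shift cm [-0.53  0.01  1.19] rot [ 0.02 -0.03 -0.01] | dist 13.0
shift cm [-0.62  0.01  1.37] rot [ 0.02 -0.03 -0.01] | dist 15.0
pitch 0.03 roll 0.07 underside 0.022449461947042563
bar lat [ 17.5 -18.3] row 130 pad cols 74 511
bar lat [ 17.1 -18.5] row 160 pad cols 81 511
bar lat [ 17.3 -18.2] row 190 pad cols 65 511
```

View pics/u_wrist.png

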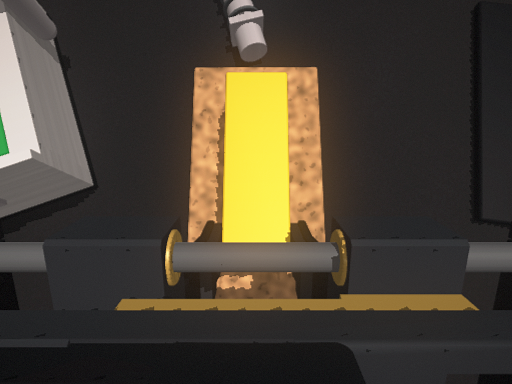

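drive_tool(targets=[-0.15,0,0.35,0,0,0,-0.3,0,0.7,0,0,0,-0.4,0,0.95,0,0,0,-0.48,0,1.1,0,0,0,-0.53,0,1.18,0,0,0,-0.53,0,1.18,0,0,0,-0.53,0,1.18,0,0,0])

```text
time: 17.98
position: [0.4544, -0.2551, -0.0081]
tool_rot: [0.968, -0.118, 0.218, 0.027]
ft_force: [-0.2, 0.4, -1.3]
grip_width: 0.036
```

```bash
python3 - <<'E'
from h import *
o=st(); R0=Ro.from_quat(o['tool_rot']); c=o['position']+R0.apply(BC); print('pred centre',c,'underside',c[2]-.013)
E
```

```text
t 17.98 p [ 0.4544 -0.2551 -0.0081] case mm [-131.1 -249.2   -8.1] xax [ 0.877 -0.216  0.429] zax [ 0.416 -0.103 -0.903] F [-0.24  0.43 -1.35] w 36.0
pred centre [ 0.47853722 -0.26101877  0.02185231] underside 0.008852306946512038
```

Within about 1 mm; lower in half-millimetre steps until contact shows.

drive_tool(targets=[-0.02,0,0.05,0,0,0,-0.02,0,0.05,0,0,0,-0.04,0,0.1,0,0,0,-0.04,0,0.1,0,0,0])

```text
time: 18.32
position: [0.4544, -0.2551, -0.0093]
tool_rot: [0.968, -0.118, 0.218, 0.027]
ft_force: [0.3, -0.0, 0.3]
grip_width: 0.0356
```

drive_tool(targets=[-0.02,0,0.05,0,0,0,-0.02,0,0.05,0,0,0,-0.02,0,0.05,0,0,0])

```text
time: 18.57
position: [0.4545, -0.2551, -0.0093]
tool_rot: [0.968, -0.118, 0.219, 0.027]
ft_force: [-1.9, 0.6, 5.2]
grip_width: 0.0356
```

drive_tool(targets=[0.01,0,-0.03,0,0,0,0.01,0,-0.03,0,0,0], squeeze=8)

```text
time: 18.73
position: [0.4545, -0.2551, -0.0094]
tool_rot: [0.968, -0.118, 0.218, 0.027]
ft_force: [-1.0, -0.5, 2.8]
grip_width: 0.036
```

drive_tool(targets=[0,0,0,0,0,0,0,0,0,0,0,0,0,0,0,0,0,0,0,0,0,0,0,0], grip=-0.2)

```text
time: 19.07
position: [0.4545, -0.2551, -0.0097]
tool_rot: [0.968, -0.118, 0.218, 0.027]
ft_force: [-0.2, -0.0, -0.5]
grip_width: 0.0503
```

```bash
python3 - <<'E'
from h import *
o=st()
im,d=robot.camera('wrist'); cv2.imwrite('pics/v_wrist.png',im[:,:,::-1])
E
```

```text
t 19.07 p [ 0.4545 -0.2551 -0.0097] case mm [-131.1 -249.2   -9.7] xax [ 0.877 -0.216  0.429] zax [ 0.416 -0.103 -0.903] F [-0.18 -0.03 -0.49] w 50.3
```

View pics/v_wrist.png

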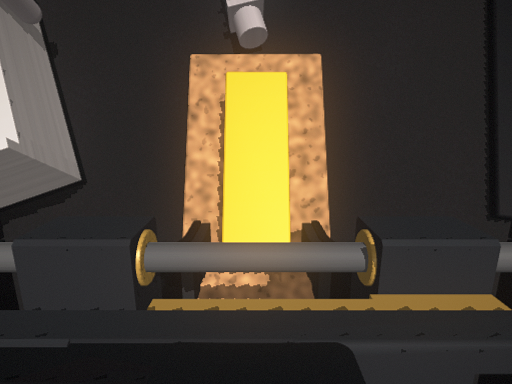

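Released and lying centred on the pad. Back off straight along the fingers, then rise.

drive_tool(targets=[0,0,-1,0,0,0,0,0,-2.5,0,0,0,0,0,-5,0,0,0,0,0,-8,0,0,0,0,0,-11,0,0,0,0,0,-14,0,0,0,0,0,-17,0,0,0,0,0,-19,0,0,0,0,0,-19,0,0,0,0,0,-19,0,0,0])

```text
time: 19.95
position: [0.3748, -0.2358, 0.1647]
tool_rot: [0.968, -0.117, 0.219, 0.029]
ft_force: [-0.1, 0.2, -0.0]
grip_width: 0.0519
```

```bash
python3 - <<'E'
from h import *
o=st()
im,d=robot.camera('wrist'); cv2.imwrite('pics/w_wrist.png',im[:,:,::-1])
P=pts('wrist',d,tcp=(o['position'],o['tool_rot'])); hsv=cv2.cvtColor(im,cv2.COLOR_RGB2HSV)
u=np.array([np.cos(np.radians(PY)),np.sin(np.radians(PY))]);v=np.array([-u[1],u[0]])
for nm,y in(('bar',(hsv[...,0]>22)&(hsv[...,0]<34)&(hsv[...,1]>120)&(hsv[...,2]>100)&(abs(P[...,2]-.034)<.005)),('pad+bar',(P[...,2]>.005)&(P[...,2]<.04)&(np.linalg.norm(P[...,:2]-PC,axis=-1)<.105)&(abs((P[...,:2]-PC)@v)<.06))):
    q=P[y]; r=cv2.minAreaRect((q[:,:2]*1000).astype(np.float32)); print(nm,r,'z',np.median(q[:,2]).round(4))
    a=(q[:,:2]-PC)@u*1000;b=(q[:,:2]-PC)@v*1000; print('along',np.percentile(a,[.3,99.7]).round(1),'across',np.percentile(b,[.3,99.7]).round(1))
    if nm=='bar':
        A=np.c_[q[:,:2],np.ones(len(q))]; co,*_=np.linalg.lstsq(A,q[:,2],rcond=None);print('slope deg',np.degrees(co[:2]).round(2))
im,d=robot.camera('scene'); cv2.imwrite('pics/w_scene.png',cv2.resize(im[140:330,160:350,::-1],None,fx=3,fy=3,interpolation=cv2.INTER_CUBIC))
im,d=robot.camera('side'); cv2.imwrite('pics/w_side.png',cv2.resize(im[110:340,120:330,::-1],None,fx=2.6,fy=2.6,interpolation=cv2.INTER_CUBIC))
E
```

```text
t 19.95 p [ 0.3748 -0.2358  0.1647] case mm [-208.  -220.9  164.7] xax [ 0.876 -0.214  0.432] zax [ 0.418 -0.107 -0.902] F [-0.05  0.15 -0.03] w 51.9
bar ((478.3387145996094, -261.2704772949219), (35.48044967651367, 109.33686828613281), 76.07299041748047) z 0.0339
along [-55.1  53.5] across [-17.9  17.5]
slope deg [0.01 0.08]
pad+bar ((488.9649658203125, -263.55279541015625), (90.06929779052734, 189.19496154785156), 76.38004302978516) z 0.0084
along [-84.1 102. ] across [-44.5  44.6]
```

View pics/w_wrist.png

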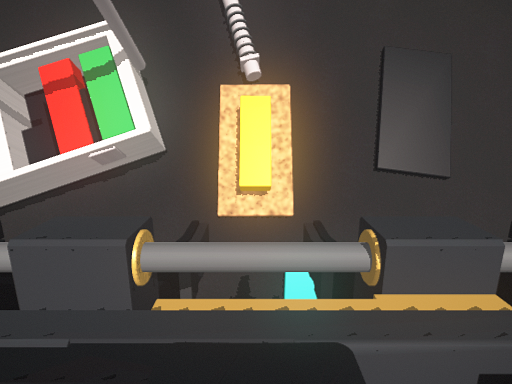

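View pics/w_scene.png

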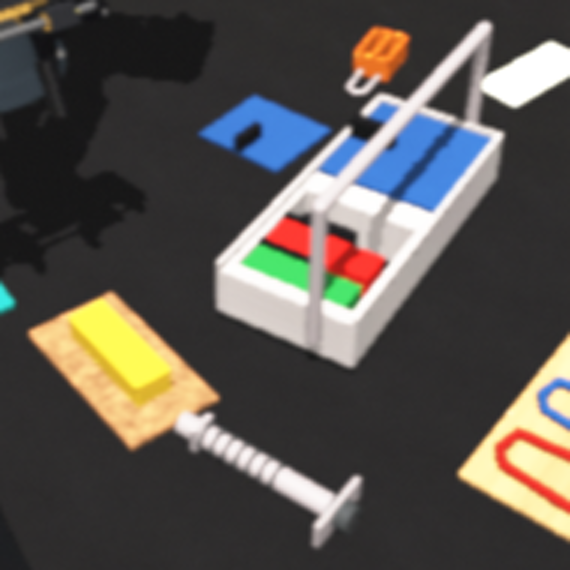

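View pics/w_side.png

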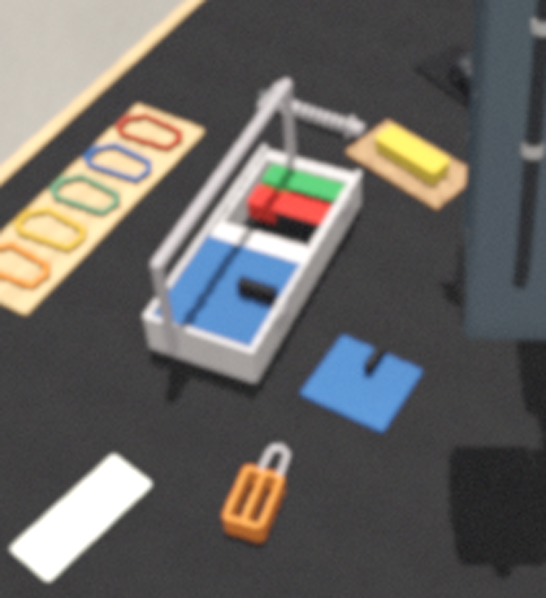

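```bash
python3 - <<'E'
from h import *
o=st(); im,d=robot.camera('wrist'); P=pts('wrist',d,tcp=(o['position'],o['tool_rot'])); hsv=cv2.cvtColor(im,cv2.COLOR_RGB2HSV)
C=Ro.from_euler('z',CY,degrees=True).inv().apply(P.reshape(-1,3)-CT).reshape(P.shape)*1000
for nm,m in(('red',((hsv[...,0]<6)|(hsv[...,0]>174))),('green',(hsv[...,0]>45)&(hsv[...,0]<75))):
    m=m&(hsv[...,1]>150)&(hsv[...,2]>120)&(C[...,2]>50)&(C[...,2]<80); q=C[m]; A=np.c_[q[:,:2],np.ones(len(q))]
    print(nm,len(q),'z',np.median(q[:,2]).round(1),'slope deg',np.degrees(np.linalg.lstsq(A,q[:,2],rcond=None)[0][:2]).round(2))
p=np.load('pics/p_pose.npy');im=np.load('pics/p.npy');C=np.load('pics/p_C.npy');hsv=cv2.cvtColor(im,cv2.COLOR_RGB2HSV)
m=(hsv[...,0]>100)&(hsv[...,0]<120)&(hsv[...,1]>120)&(C[...,2]>58)&(C[...,2]<68); q=C[m]; print('cover y range',np.percentile(q[:,1],[.5,99.5]).round(1),'x',np.percentile(q[:,0],[.5,99.5]).round(1),'z',np.median(q[:,2]))
E
```

```text
t 20.1 p [ 0.3755 -0.2356  0.1619] case mm [-207.3 -220.7  161.9] xax [ 0.877 -0.217  0.429] zax [ 0.417 -0.103 -0.903] F [0.24 0.71 1.01] w 52.5
red 3139 z 55.5 slope deg [-0.1   0.46]
green 228 z 55.4 slope deg [ 0.04 -0.02]
cover y range [ 23.5 165.5] x [-64.4  44.6] z 63.05569393239791
```

All checks agree, so I'm handing in.

```bash
python3 -c "
from rig import robot
print(robot.hand_in())"
```

```text
the job is handed in; nothing more can be done
None
```

The job is done and handed in at about 20 s. The cover is on the closed half, and the yellow wax bar lies flat in the middle of the cork pad, same side up.

**What I did:** I slid the cover aside by its rib and found the yellow bar in the pocket next to the deck (y −28). With the closed fingers leaning back 38° under the handle, I pressed the bar's far end down. I then gripped the raised near end, lifted the bar, levelled it by tilting the tool 25°, and lowered it in half-millimetre steps until contact, about 5 N.

**Last checks:**
- **Bar:** it is level to within 0.1° and about 1 mm from the pad's middle, aligned with the pad to about 0.3°.
- **Cover:** its centre measured about y +94.5 mm when last measured after release (text: about +95, stop at +98), lying on the deck.
- **Other wax bars:** red and green still lie in their pockets, tops at z 55.5 mm.
- **Scraper, ice screw, belay device:** they look unmoved in the scene and side pictures; I did not measure them.
- **Handle:** no force reading suggested a knock on it.

**What failed or disagreed:**
- **First grip missed:** the first try at the rib closed just above it. The wrist depth showed the real fingertips about 35 mm short of the reported TCP. I allowed for that from then on, and the rib and bar grips then closed at the expected widths, 14 and 36 mm.
- **Pad edge estimate:** one colour mask made the pad too wide, so I discarded it and used depth, which gave the true 90 mm width.

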